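Grade salvaged bearing balls into a catch box

ROBOT

A 6-joint arm with a two-finger parallel gripper is mounted at the origin on the work surface. World frame = base frame: x ahead of the robot, y to its left, z up, the work surface at z = 0. Lengths are in m, angles in rad, forces in N, time in s.
With the tool pointing down it reaches from about 0.35 to 0.775 m from the base axis. Payload 5.5 kg.
Tool frame: the origin (TCP) lies between the finger pads; the fingertips stand 11 mm ahead of it and the grasp point (between the pads) lies 8 mm behind it (tips_ahead is the distance from the TCP to the fingertips, in m); z points along the fingers, y is the line along which they close (so a half turn about z gives the same grasp; the last joint's range is limited). The gripper opens to 85 mm and grips with 20 to 120 N. Pads are 22 mm wide; open, the fingers measure 114 mm over their backs; the gripper's body (76 mm by 85 mm) begins 54 mm behind the grasp point. The pads swing forward as they close: fully open they stand 13 mm farther back than shut.
Start: joints at [-1.371, 0.313, 0.046, 1.304, 0, 1.431], TCP at [0.192, -0.542, 0.242] pointing down, gripper open.
Joint ranges: [-2.76, 2.76], [-0.86, 1.69], [-1.03, 1.26], [-2.2, 2.34], [-1.47, 1.5], [-3.14, 3.14]. Speed limits (rad/s): [2.57, 2.57, 3.14, 3.14, 3.14, 3.14].

INTERFACE

Orientations are given as a unit quaternion [w, x, y, z].
In Python, from workcell import * gives the robot as it stands. The module is installed in compiled form; this text tells all that it offers.
- The arm moves only by the tool jog_arm, never from a script. Its argument "moves" is a list of rows, each an object with "fingers": the closure, from 0 (fully open) to 1 (shut); "slide": the shift along the tool's x, y, z in mm, a list of three; "angular": the turn, a rotation vector about the tool's x, y, z in degrees, a list of three. A call has 1 to 10 rows; each row is the pose to reach, as a shift and turn from the pose commanded when the call began, along the tool's axes at that moment; what a row does not reach only later rows make up. A row lasts 1/12 s, in which the tool goes at most 41.7 mm and 7.16 degrees, less where a joint would pass 70% of its speed; a pose out of reach is approached as far as the arm can. A call with a gripper value outside its range is refused whole. The fingers move at their own pace and stop on an object; "squeeze" is the grip in N (left out, the last holds). Time passes only in rows, so rows that repeat a pose let the fingers close. It gives the time, the measured TCP pose, the force, the opening and the grip force at its end, in the units of the state.
- get_state(): the state, without advancing time (a new reading comes with each control period).
- read_camera(name): name is "side" or "top" or "wrist"; returns a dict with "color" (420x560x3 uint8, red, green, blue), "fovy" (degrees; the focal length in pixels is half the picture's height over the tangent of half this angle, whatever the lens; pixels are square), "cx", "cy" (the principal point, pixels), "world_from_camera" (4x4, takes a point from camera to world coordinates); the wrist camera has in their place "tool_from_camera" (4x4, takes a point from camera to tool coordinates, whose origin is the TCP and whose axes are the flange's). Camera axes: x right, y down, z forward; pixel columns grow to the right and rows downward; lengths in m; the calibration is good to about 2 mm. A picture is of the moment at which its call begins: read the wrist's pose just before it. There is no depth.
- hand_in(): hands the job in; it is judged then, once.
Trained networks look in a picture, given as the dict that the camera call returned (one of the last four; its "shot" number tells which), for a name from the list of things; names that differ only in an ending like _2 or _b are one class to them, and where a whole thing is asked for, a point or a joint stands for the part that bears it (a point fixed in the world has none). Each returns a list of dicts, best first, with "p" (0 to 1); they miss things now and then, are a little off and sometimes report something else, mostly with a low value. They report only what shows in the picture. A call takes as long as a camera call. They do not tell look-alikes from the thing itself.
- look_for(target, picture): "point" ([column, row] in pixels, amid what is visible of it).
- tip_of(target, picture): "point" ([column, row] in pixels: a listed point, or the origin of a listed thing).
The state is a dict: "clock": time; "joint_pos": joint angles; "qvel": joint speeds; "tau": joint torques, N m; "tcp_pos": TCP position; "orientation": TCP orientation; "wrist_force": force on the tool from outside, world axes, zero at the start; "ft_torque": the same for the moment, N m; "finger_gap": finger opening in m; "grip_force": force on a finger pad.
Only numpy, scipy, OpenCV 4.12 (cv2) and the standard library are available. Lean on these libraries where they do the work, as an engineer would, in place of code of your own. Each camera call takes 0.05 s, during which the arm holds its last target. There are 200 camera calls.

TASK

First dock the blue catch box squarely against the ball grader: under the lip of its lanes, low wall against the stop, compartments in line with the lanes, and let go. Then put every bearing ball from the bin into the tipping tray, and with the box still docked lift the tray by its handle, right up, so that the balls run down the bars and sort themselves into the box, and lower it again. At the end each ball lies in the box compartment of its size and the box still stands at the lanes; leave the tools and cans on the bench alone.

Things in the scene. Friction and masses are not known exactly. Their poses are not given: they have to be found in the camera images.
- small1_center (a point): centre of a small bearing ball, 20 mm in diameter, brass-coloured, 33 g. It starts in one of the six bin compartments; may be absent. Balls are polished, roll on slopes and stop soon on level ground.
- small2_center (a point): centre of a small bearing ball, 20 mm in diameter, brass-coloured, 33 g. It starts in one of the six bin compartments; may be absent. Balls are polished, roll on slopes and stop soon on level ground.
- medium1_center (a point): centre of a medium bearing ball, 30 mm in diameter, bright steel, 0.11 kg. It starts in one of the six bin compartments; may be absent. Balls are polished, roll on slopes and stop soon on level ground.
- medium2_center (a point): centre of a medium bearing ball, 30 mm in diameter, bright steel, 0.11 kg. It starts in one of the six bin compartments; may be absent. Balls are polished, roll on slopes and stop soon on level ground.
- large1_center (a point): centre of a large bearing ball, 42 mm in diameter, dark steel, 0.30 kg. It starts in one of the six bin compartments; may be absent. Balls are polished, roll on slopes and stop soon on level ground.
- large2_center (a point): centre of a large bearing ball, 42 mm in diameter, dark steel, 0.30 kg. It starts in one of the six bin compartments; may be absent. Balls are polished, roll on slopes and stop soon on level ground.
- bin_floor (a point): grey compartment bin on a blue pedestal, fixed: the point is the centre of the upper face of its level floor, 130 mm above the bench. Six open compartments, two along the bin's x (pitch 60 mm) by three along its y (pitch 85 mm), divider walls and rim 3 mm thick and 10 mm high. At most one ball in each, near its middle.
- box: loose blue catch box, 110 mm (its x) by 266 mm (its y), about 0.35 kg empty; origin at the centre of its underside. Floor 4 mm thick; walls 4 mm thick and 40 mm high, but the wall at its +x side is 6 mm thick and 85 mm high and carries an orange grip tab. Two dividers (4 mm thick, 40 mm high) across it at y = +31 and -77 mm make three compartments. Its low -x wall goes against the grader.
- box_small (a point): floor centre of the box's compartment for small balls, 96 mm wide along the box's y (+33 to +129 mm), 100 mm along x
- box_medium (a point): floor centre of the box's compartment for medium balls, 104 mm wide along the box's y (-75 to +29 mm), 100 mm along x
- box_large (a point): floor centre of the box's compartment for large balls, 50 mm wide along the box's y (-129 to -79 mm), 100 mm along x
- box_grip (a point): on the orange grip tab of the box, at x = +52, y = 0, 95 mm above the box's underside. The tab is an upright plate 10 mm thick along the box's x and 50 mm wide along its y, its top edge 115 mm above the underside.
- dock (a point): where the box's origin (centre of its underside) belongs when docked, on the bench; its axes are the fixed grader's, and a docked box has the same axes. The box comes in along -x (the +x side is open) until its low wall is 15 mm under the lip and meets the stop plate, 55 mm from this point towards -x. Balls landing may shove it back a few mm.
- lip (a point): middle of the lip where the grader's three lanes end side by side over the box, its underside 46 mm above the bench; lanes along y match the box's compartments. The lanes slope down towards +x.
- deck (a point): middle of the upper end of the red-walled sloping bar deck, at the tray's mouth, 198 mm above the bench. The deck runs down along the grader's -y: small balls drop between the upper bars, medium ones between the lower bars, large ones off the end, each into its own lane, then into its own compartment.
- tray (a joint): angle of the aluminium tipping tray, hinged at its mouth along the top end of the deck: 0 = at rest, leaning back 0.3 rad so that balls roll to its rear wall; grows as the rear is lifted, to the stop at 0.7 (then sloping 0.4 rad down to the deck; balls run out beyond about 0.4). It weighs 0.35 kg and falls back if let go.
- tray_floor (a point): on the tray's hinge line, mid-width, level with the upper face of the tray's floor at its open mouth; turns with the tray: x across the tray (parallel to the hinge), y along the floor from the mouth to the rear wall, z square to the floor. Inside the tray is 58 mm wide and 175 mm long; side walls 26 mm and rear wall 32 mm above the floor.
- tray_handle (a point): middle of the tray's handle, a round black bar of 12 mm diameter and 54 mm free length parallel to the hinge, 38 mm behind the rear wall; at (0, 217, 26) mm in the frame of tray_floor. The bar can turn between the fingers as the tray is lifted.
- spanner_mid (a point): bystander, loose, to be left alone: steel spanner, 190 mm, lying on the bench; a point on it at its origin, half-way up
- driver_mid (a point): bystander, loose, to be left alone: screwdriver, 200 mm, lying on the bench; a point on it at its origin, half-way up
- oil_mid (a point): bystander, loose, to be left alone: yellow oil bottle, 60 mm by 160 mm tall, standing; a point on it at its origin, half-way up
- race_mid (a point): bystander, loose, to be left alone: steel bearing race (ring), 70 mm by 18 mm, lying flat; a point on it at its origin, half-way up
- grease_mid (a point): bystander, loose, to be left alone: red grease can, 70 mm by 70 mm, standing; a point on it at its origin, half-way up
Things that resemble listed ones, but are neither listed nor needed, are in the scene too. What is shaped like the part that bears large1_center but green is not meant.

How it is judged:
By the outcome, as a careful person would: the job done as asked, in the order asked, and still so for the second after the job is handed in, with the robot touching nothing.
Of small1, small2, medium1, medium2, large1, large2 only 4 to 6 are there at a start; the rules pass over those that are not, and their reading is None.
At some moment in a run one of box may be knocked a few centimetres aside while the robot is not near it.
It also fails if it takes over 210 s, if anything falls off the work surface, if the arm or the gripper's body presses on something with over 40 N, if the wrist force passes 120 N, or if a joint passes its speed limit or range.

## Working session

There is one attempt and no reset: what is moved stays moved. The work goes in short steps, Python scripts to look and compute and a tool call to move; the robot and the scene stay as the last step left them, time stands still between calls to the robot, and variables do not carry over. Pictures are saved under pics/ and viewed, at most 14 in all, crops included, and the job is handed in when it is done.

Besides the shell and the picture viewer there is one more tool, called as name(argument=value, ...) on one line, values as JSON. jog_arm: Moves the arm, as the interface text tells. Its arguments: {"type":"object","properties":{"moves":{"type":"array","items":{"type":"object","properties":{"fingers":{"type":"number"},"slide":{"type":"array","items":{"type":"number"}},"angular":{"type":"array","items":{"type":"number"}}}}},"squeeze":{"type":"number"}},"required":["moves"]}

```bash
mkdir -p pics; cat > h.py <<'E'
from workcell import *
import numpy as np, cv2
from scipy.spatial.transform import Rotation as R
def K(p):
    f=p["color"].shape[0]/2/np.tan(np.radians(p["fovy"])/2); return f,p["cx"],p["cy"]
def Rq(q): return R.from_quat([q[1],q[2],q[3],q[0]])
def T_state(s):
    T=np.eye(4);T[:3,:3]=Rq(s["orientation"]).as_matrix();T[:3,3]=s["tcp_pos"];return T
def cam(name):
    s=get_state();p=read_camera(name)
    p["T"]=np.array(p["world_from_camera"]) if name!="wrist" else T_state(s)@np.array(p["tool_from_camera"])
    return p
def ray(p,px):
    f,cx,cy=K(p);d=p["T"][:3,:3]@np.array([(px[0]-cx)/f,(px[1]-cy)/f,1]);return p["T"][:3,3],d
def onz(p,px,z):
    o,d=ray(p,px);return o+d*(z-o[2])/d[2]
def tri(a,b):
    A=np.zeros((3,3));B=np.zeros(3)
    for p,px in (a,b):
        o,d=ray(p,px);d=d/np.linalg.norm(d);M=np.eye(3)-np.outer(d,d);A+=M;B+=M@o
    return np.linalg.solve(A,B)
def proj(p,X):
    f,cx,cy=K(p);c=np.linalg.inv(p["T"])@np.append(X,1);return np.array([cx+f*c[0]/c[2],cy+f*c[1]/c[2]])
def save(p,n,crop=None,s=1):
    im=p["color"][:,:,::-1]
    if crop: im=im[crop[1]:crop[3],crop[0]:crop[2]]
    cv2.imwrite("pics/"+n,cv2.resize(im,None,fx=s,fy=s,interpolation=cv2.INTER_CUBIC))
def togo(X,Rt=None):
    """tool-frame shift mm (and rotvec deg) to target world"""
    s=get_state();T=T_state(s);v=T[:3,:3].T@(np.array(X)-T[:3,3])*1000
    r=None if Rt is None else np.degrees(R.from_matrix(T[:3,:3].T@Rt).as_rotvec())
    return np.round(v,1),None if r is None else np.round(r,1)
def down(a):
    """tool z down, tool y along world angle a (rad)"""
    y=np.array([np.cos(a),np.sin(a),0]);z=np.array([0,0,-1.]);return np.stack([np.cross(y,z),y,z],1)
E
python3 - <<'E'
from h import *
t=cam("top");s=cam("side")
save(t,"top0.png",s=1.42);save(s,"side0.png",s=1.42)
st=get_state();print(st["clock"],st["tcp_pos"],st["orientation"],st["finger_gap"])
print(t["T"].round(3),s["T"].round(3),t["fovy"],s["fovy"])
for n in ["small1_center","medium1_center","large1_center","bin_floor","box","box_grip","box_small","box_large","dock","lip","deck","tray_floor","tray_handle"]:
    for nm,p in(("top",t),("side",s)):
        print(n,nm,[(np.round(d["point"]).tolist(),round(d["p"],2)) for d in tip_of(n,p)[:5]])
E
```

```text
0.1 [ 0.19157923 -0.54167945  0.2414908 ] [-8.28070169e-04  9.85597084e-01  1.69108549e-01 -9.47376978e-06] 0.08520385673621166
[[ 0.121 -0.97   0.209  0.326]
 [-0.993 -0.119  0.021 -0.004]
 [ 0.004 -0.21  -0.978  1.149]
 [ 0.     0.     0.     1.   ]] [[ 0.999 -0.022  0.043  0.491]
 [-0.046 -0.693  0.72  -0.793]
 [ 0.014 -0.721 -0.693  0.908]
 [ 0.     0.     0.     1.   ]] 56.473540427023 56.57172691461289
small1_center top [([273.0, 200.0], 0.38)]
small1_center side [([285.0, 206.0], 0.45)]
medium1_center top []
medium1_center side [([325.0, 384.0], 0.35)]
large1_center top [([244.0, 176.0], 0.77), ([298.0, 158.0], 0.58), ([277.0, 141.0], 0.26)]
large1_center side [([302.0, 183.0], 0.55), ([280.0, 172.0], 0.5), ([344.0, 249.0], 0.43), ([285.0, 207.0], 0.27)]
bin_floor top [([247.0, 189.0], 0.64)]
bin_floor side [([294.0, 192.0], 0.83), ([198.0, 358.0], 0.51)]
box top [([141.0, 229.0], 0.83)]
box side [([254.0, 166.0], 0.66)]
box_grip top [([152.0, 222.0], 0.63), ([149.0, 200.0], 0.41)]
box_grip side [([255.0, 151.0], 0.74)]
box_small top [([147.0, 200.0], 0.76)]
box_small side [([279.0, 165.0], 0.68)]
box_large top [([135.0, 259.0], 0.68)]
box_large side [([227.0, 166.0], 0.85)]
dock top [([303.0, 238.0], 0.52)]
dock side [([282.0, 192.0], 0.69)]
lip top [([347.0, 227.0], 0.95)]
lip side [([283.0, 284.0], 0.57)]
deck top [([300.0, 240.0], 0.82), ([245.0, 186.0], 0.62)]
deck side [([281.0, 170.0], 0.71), ([250.0, 210.0], 0.65)]
tray_floor top [([301.0, 239.0], 0.89), ([276.0, 200.0], 0.52)]
tray_floor side [([248.0, 210.0], 0.72), ([283.0, 284.0], 0.3)]
tray_handle top [([218.0, 237.0], 0.82), ([275.0, 142.0], 0.62)]
tray_handle side [([252.0, 170.0], 0.84)]
```

View pics/top0.png

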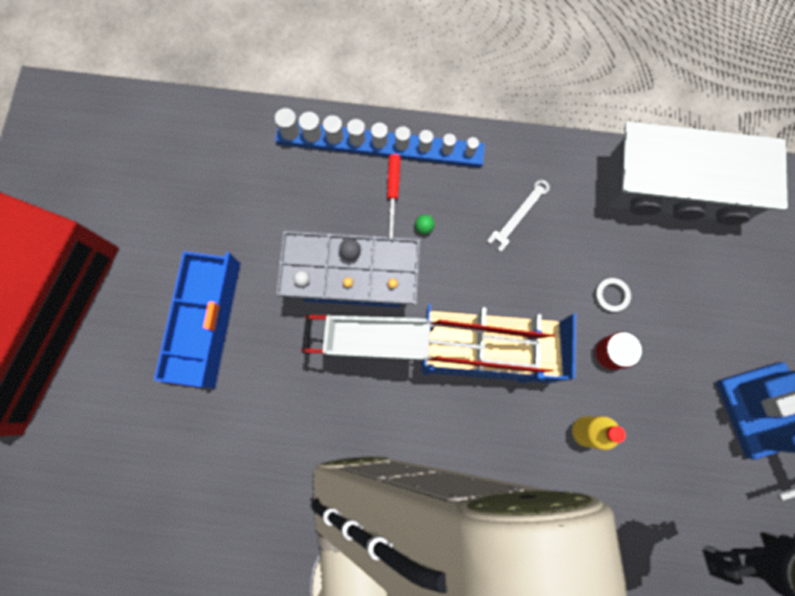

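View pics/side0.png

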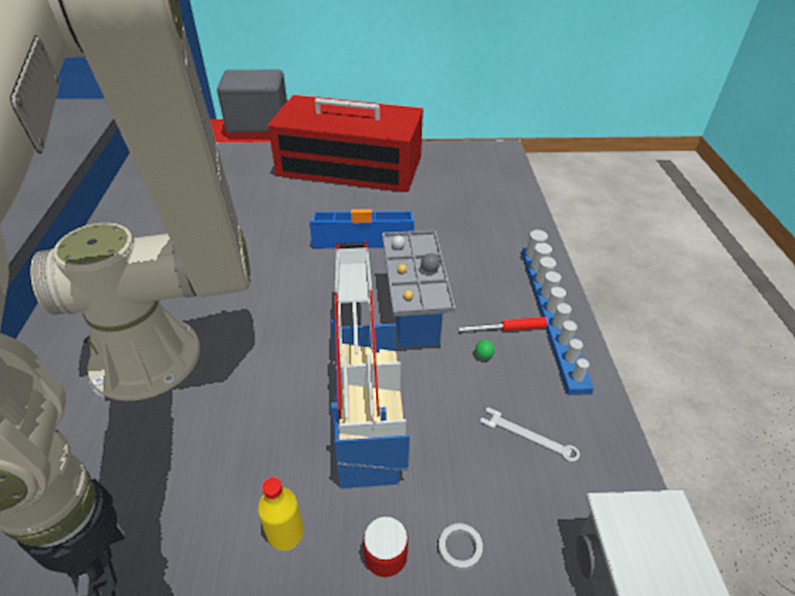

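The top view (native px) shows the box at (141,229), tray around (265,238), and grader lip at about (347,227). The bin spans (195–293, 163–213), with a large dark ball at (246,176), medium at (212,196), and smalls at (245,199) and (276,200). The green look-alike ball is on the bench at (299,158). The scene puts the dock on the grader's far (+x) side.

```bash
python3 - <<'E'
from h import *
t=cam("top");s=cam("side")
q=lambda a,b:(a/1.42,b/1.42)
st=get_state();print({k:np.round(v,3) for k,v in st.items()})
def P(n,px,z):print(n,onz(t,px,z).round(3))
P("lip",(347,227),.046)
for n,a,b,z in [("lipL",430,308,.09),("lipR",575,315,.09),("binTL",284,232,.14),("binTR",419,237,.14),("binBR",417,304,.14),("binBL",276,297,.14),("large",350,250,.151),("med",302,279,.145),("s1",348,283,.14),("s2",392,283,.14),("green",425,225,.021),("trayRL",327,317,.18),("trayRR",327,355,.18),("handleA",306,351,.17),("handleB",310,317,.17),("boxTL",184,253,.04),("boxTR",240,255,.085),("boxBR",212,389,.085),("boxBL",157,379,.04)]: P(n,q(a,b),z)
for n,a,b in [("box_grip",(152,222),(255,151)),("handle",(218,237),(252,170)),("lip",(347,227),(283,284)),("deck",(300,240),(250,210))]: print(n,tri((t,a),(s,b)).round(3))
for n in ["spanner_mid","driver_mid"]: print(n,[onz(t,d["point"],.005).round(3) for d in tip_of(n,t)[:1]])
E
```

```text
{'clock': np.float64(1.5), 'joint_pos': array([-1.371,  0.313,  0.046,  1.304,  0.   ,  1.431]), 'qvel': array([ 0.   , -0.002,  0.   , -0.001,  0.002,  0.003]), 'tau': array([-0.0000e+00, -4.8046e+01,  2.9881e+01,  1.0000e-03, -0.0000e+00,
       -0.0000e+00]), 'tcp_pos': array([ 0.192, -0.542,  0.242]), 'orientation': array([0.   , 0.986, 0.169, 0.   ]), 'wrist_force': array([ 0.528, -0.208,  0.183]), 'ft_torque': array([ 0.022, -0.008, -0.01 ]), 'grip_force': np.float64(0.0), 'finger_gap': np.float64(0.085)}
lip [ 0.523 -0.178  0.046]
lipL [ 0.528 -0.048  0.09 ]
lipR [ 0.549 -0.328  0.09 ]
binTL [0.631 0.245 0.14 ]
binTR [ 0.652 -0.01   0.14 ]
binBR [ 0.523 -0.021  0.14 ]
binBL [0.505 0.239 0.14 ]
large [0.608 0.115 0.151]
med [0.543 0.196 0.145]
s1 [0.547 0.111 0.14 ]
s2 [0.557 0.029 0.14 ]
green [ 0.719 -0.021  0.021]
trayRL [0.473 0.134 0.18 ]
trayRR [0.407 0.125 0.18 ]
handleA [0.41  0.164 0.17 ]
handleB [0.471 0.166 0.17 ]
boxTL [0.591 0.468 0.04 ]
boxTR [0.59  0.338 0.085]
boxBR [0.325 0.343 0.085]
boxBL [0.331 0.469 0.04 ]
box_grip [0.462 0.354 0.109]
handle [0.446 0.163 0.17 ]
lip [ 0.53  -0.177  0.049]
deck [ 0.452 -0.043  0.198]
spanner_mid [array([ 0.787, -0.224,  0.005])]
driver_mid [array([0.777, 0.056, 0.005])]
```

jog_arm(moves=[{"slide": [0,0,-160],"fingers": 0},{"slide": [0,0,-160]},{"slide": [0,0,-160]},{"slide": [0,0,-160]},{"slide": [416,-246,-160],"angular": [0,0,-60]},{"slide": [416,-246,-160],"angular": [0,0,-60]},{"slide": [416,-246,-160],"angular": [0,0,-60]},{"slide": [416,-246,-160],"angular": [0,0,-60]},{"slide": [416,-246,-160],"angular": [0,0,-60]},{"slide": [416,-246,-160],"angular": [0,0,-60]}])

```text
schema error: expected keys fingers, slide, angular
```

```bash
python3 - <<'E'
from h import *
print(togo([.50,-.17,.40],down(np.radians(90))), get_state()["tcp_pos"])
print(np.array(read_camera("wrist")["tool_from_camera"]).round(3))
E
```

```text
(array([ 414.8, -248.1, -157.7]), array([  -0. ,    0. , -160.5])) [ 0.19164582 -0.54217308  0.24231211]
[[-0.002 -0.949 -0.316  0.08 ]
 [ 1.    -0.002  0.001  0.001]
 [-0.001 -0.316  0.949 -0.131]
 [ 0.     0.     0.     1.   ]]
```

jog_arm(moves=[{"slide": [0,0,-160],"angular": [0,0,0],"fingers": 0},{"slide": [0,0,-160],"angular": [0,0,0],"fingers": 0},{"slide": [0,0,-160],"angular": [0,0,0],"fingers": 0},{"slide": [416,-246,-160],"angular": [0,0,-60],"fingers": 0},{"slide": [416,-246,-160],"angular": [0,0,-60],"fingers": 0},{"slide": [416,-246,-160],"angular": [0,0,-60],"fingers": 0},{"slide": [416,-246,-160],"angular": [0,0,-60],"fingers": 0},{"slide": [416,-246,-160],"angular": [0,0,-60],"fingers": 0},{"slide": [416,-246,-160],"angular": [0,0,-60],"fingers": 0},{"slide": [416,-246,-160],"angular": [0,0,-60],"fingers": 0}])

```text
clock: 2.48
tcp_pos: [0.3792, -0.3174, 0.3888]
orientation: [0.0, 0.819, 0.573, 0.0]
wrist_force: [1.6, -0.2, -0.2]
finger_gap: 0.0858
grip_force: 0.0
```

```bash
python3 - <<'E'
from h import *
print(togo([.50,-.17,.42],down(np.radians(90))), get_state()["tcp_pos"])
E
```

```text
(array([179.9,  62.9, -31.2]), array([ 0.000e+00,  1.000e-01, -1.101e+02])) [ 0.37921111 -0.31736997  0.38880108]
```

jog_arm(moves=[{"slide": [180,63,-31],"angular": [0,0,-70],"fingers": 0},{"slide": [180,63,-31],"angular": [0,0,-70],"fingers": 0},{"slide": [180,63,-31],"angular": [0,0,-70],"fingers": 0},{"slide": [180,63,-31],"angular": [0,0,-70],"fingers": 0},{"slide": [180,63,-31],"angular": [0,0,-70],"fingers": 0},{"slide": [180,63,-31],"angular": [0,0,-70],"fingers": 0},{"slide": [180,63,-31],"angular": [0,0,-70],"fingers": 0},{"slide": [180,63,-31],"angular": [0,0,-70],"fingers": 0},{"slide": [180,63,-31],"angular": [0,0,-70],"fingers": 0},{"slide": [180,63,-31],"angular": [0,0,-70],"fingers": 0}])

```text
clock: 3.32
tcp_pos: [0.5003, -0.1721, 0.4194]
orientation: [0.0, 0.342, 0.94, -0.0]
wrist_force: [0.8, -0.0, 0.4]
finger_gap: 0.0855
grip_force: 0.0
```

jog_arm(moves=[{"slide": [0,0,0],"angular": [0,0,-40],"fingers": 0},{"slide": [0,0,0],"angular": [0,0,-40],"fingers": 0},{"slide": [0,0,0],"angular": [0,0,-40],"fingers": 0},{"slide": [0,0,0],"angular": [0,0,-40],"fingers": 0},{"slide": [0,0,0],"angular": [0,0,-40],"fingers": 0},{"slide": [0,0,0],"angular": [0,0,-40],"fingers": 0},{"slide": [0,0,0],"angular": [0,0,-40],"fingers": 0}])

```text
clock: 3.9
tcp_pos: [0.5001, -0.1723, 0.4194]
orientation: [0.0, 0.003, 1.0, -0.0]
wrist_force: [-1.2, 0.3, -0.7]
finger_gap: 0.0853
grip_force: 0.0
```

```bash
python3 - <<'E'
from h import *
print(get_state()["tcp_pos"],get_state()["joint_pos"].round(3) if hasattr(get_state()["joint_pos"],"round") else get_state()["joint_pos"])
p=cam("wrist");save(p,"w1.png",s=1.42)
for n,z in [("lip",.046),("dock",0),("deck",.198),("tray_floor",.198),("bin_floor",.13)]:
    print(n,[(np.round(d["point"]).tolist(),onz(p,d["point"],z).round(3),round(d["p"],2)) for d in tip_of(n,p)[:3]])
E
```

```text
[ 0.50014283 -0.17232801  0.41941415] [-0.484  0.244  0.386  1.712 -0.    -0.478]
lip []
dock [([550.0, 129.0], array([0.454, 0.31 , 0.   ]), 0.18)]
deck [([387.0, 139.0], array([ 0.451, -0.05 ,  0.198]), 0.67)]
tray_floor [([389.0, 141.0], array([ 0.453, -0.048,  0.198]), 0.62), ([536.0, 202.0], array([0.53 , 0.145, 0.198]), 0.6)]
bin_floor [([467.0, 222.0], array([0.583, 0.108, 0.13 ]), 0.63)]
```

View pics/w1.png

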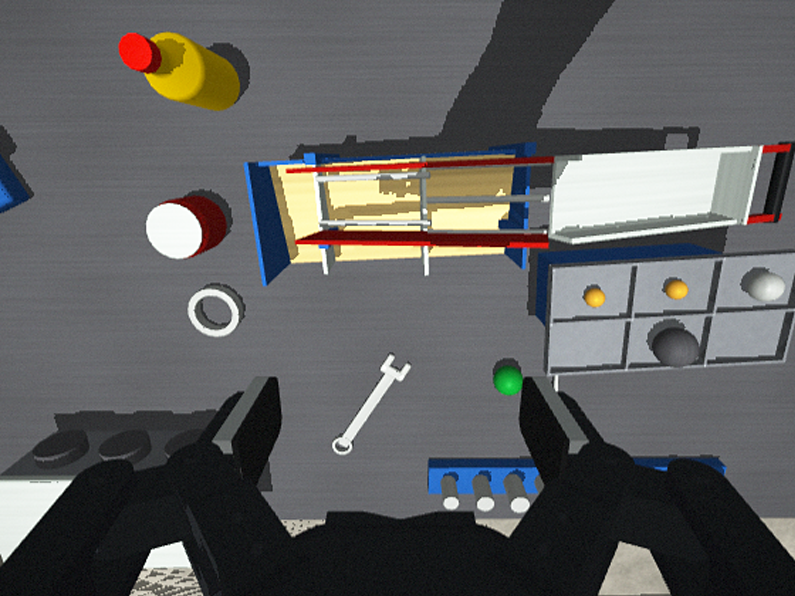

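The wrist view shows the grader with the lip along its lower edge (scaled row ~265, columns 265–525) and the tray to its right. The bin is at lower right with smalls at (595,297) and (677,289), medium at (765,285), large at (675,345). The green ball lies on the bench at (508,379).

```bash
python3 - <<'E'
from h import *
p=cam("wrist");save(p,"w1c.png",(165,95,395,215),3.45)
E
```

```text
(no output)
```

View pics/w1c.png

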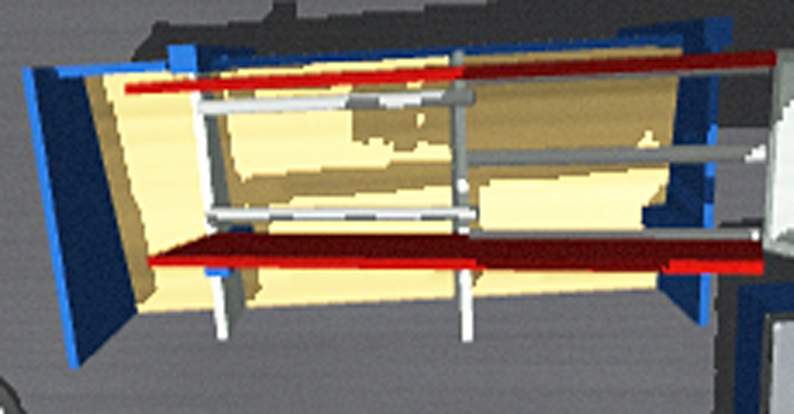

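```bash
python3 - <<'E'
from h import *
p=cam("wrist")
c=lambda a,b:(165+a/3.45-.0,95+b/3.45)
for z in (.046,.050):
    A=onz(p,c(137,313),z);B=onz(p,c(660,288),z);d=B-A
    D=[onz(p,c(*x),z) for x in((224,309),(467,297.5))]
    print(z,A.round(4),B.round(4),np.linalg.norm(d).round(4),"yaw",np.degrees(np.arctan2(-d[0],d[1])).round(2),"div",[np.linalg.norm(x-A).round(4) for x in D],"mid",((A+B)/2).round(4))
for n,a,b in [("tmouth",780,155)]:print(n,onz(p,c(a,b),.2).round(4))
q=lambda a,b:(a/1.42,b/1.42)
for n,a,b,z in [("bTL",544,252,.14),("bBL",548,375,.14),("bBR",786,360,.14),("s",595,297,.14),("s",677,289,.14),("m",765,285,.145),("l",675,345,.151),("h1",789,146,.165),("h2",778,219,.165),("tl",551,158,.2),("tl2",551,242,.2)]:print(n,onz(p,q(a,b),z).round(4))
E
```

```text
0.046 [ 0.5431 -0.3096  0.046 ] [ 0.5325 -0.0439  0.046 ] 0.2659 yaw 2.28 div [np.float64(0.0445), np.float64(0.1683)] mid [ 0.5378 -0.1768  0.046 ]
0.05 [ 0.5421 -0.3085  0.05  ] [ 0.5316 -0.045   0.05  ] 0.2638 yaw 2.28 div [np.float64(0.0442), np.float64(0.167)] mid [ 0.5368 -0.1767  0.05  ]
tmouth [ 0.4523 -0.046   0.2   ]
bTL [ 0.5101 -0.0301  0.14  ]
bBL [ 0.6484 -0.0119  0.14  ]
bBR [0.6323 0.2451 0.14  ]
s [0.558  0.0274 0.14  ]
s [0.5501 0.1104 0.14  ]
m [0.5451 0.195  0.145 ]
l [0.6081 0.113  0.151 ]
h1 [0.4129 0.164  0.165 ]
h2 [0.4758 0.1719 0.165 ]
tl [ 0.4206 -0.0529  0.2   ]
tl2 [ 0.4882 -0.0458  0.2   ]
```

jog_arm(moves=[{"slide": [40,370,0],"angular": [0,0,0],"fingers": 0},{"slide": [40,370,0],"angular": [0,0,0],"fingers": 0},{"slide": [40,370,0],"angular": [0,0,0],"fingers": 0},{"slide": [40,370,0],"angular": [0,0,0],"fingers": 0},{"slide": [40,370,0],"angular": [0,0,0],"fingers": 0},{"slide": [40,370,0],"angular": [0,0,0],"fingers": 0},{"slide": [40,370,0],"angular": [0,0,0],"fingers": 0},{"slide": [40,370,0],"angular": [0,0,0],"fingers": 0},{"slide": [40,370,0],"angular": [0,0,0],"fingers": 0},{"slide": [40,370,0],"angular": [0,0,0],"fingers": 0}])

```text
clock: 5.13
tcp_pos: [0.4613, 0.2038, 0.4191]
orientation: [-0.0, -0.0, 1.0, 0.001]
wrist_force: [-0.5, -0.6, -0.6]
finger_gap: 0.0854
grip_force: 0.0
```

jog_arm(moves=[{"slide": [20,150,20],"angular": [0,0,0],"fingers": 0},{"slide": [20,150,20],"angular": [0,0,0],"fingers": 0},{"slide": [20,150,20],"angular": [0,0,0],"fingers": 0},{"slide": [20,150,20],"angular": [0,0,0],"fingers": 0},{"slide": [20,150,20],"angular": [0,0,0],"fingers": 0},{"slide": [20,150,20],"angular": [0,0,0],"fingers": 0}])

```text
clock: 5.63
tcp_pos: [0.4433, 0.3493, 0.3984]
orientation: [-0.001, 0.002, 1.0, -0.001]
wrist_force: [0.3, -0.3, -0.4]
finger_gap: 0.0852
grip_force: 0.0
```

```bash
python3 - <<'E'
from h import *
p=cam("wrist");save(p,"w2.png",s=1.42);print(get_state()["tcp_pos"])
for n,z in [("box",0),("box_grip",.095),("box_small",.004),("box_medium",.004),("box_large",.004),("tray_handle",.165),("tray_floor",.198)]:
    print(n,[(np.round(d["point"]).tolist(),onz(p,d["point"],z).round(3),round(d["p"],2)) for d in tip_of(n,p)[:3]])
E
```

```text
[0.44358523 0.34826996 0.39895394]
box [([318.0, 168.0], array([0.461, 0.413, 0.   ]), 0.63)]
box_grip [([295.0, 180.0], array([0.461, 0.367, 0.095]), 0.74), ([143.0, 177.0], array([0.455, 0.139, 0.095]), 0.17)]
box_small [([319.0, 213.0], array([0.546, 0.416, 0.004]), 0.88)]
box_medium [([326.0, 155.0], array([0.437, 0.426, 0.004]), 0.75)]
box_large [([323.0, 108.0], array([0.358, 0.418, 0.004]), 0.96)]
tray_handle [([142.0, 177.0], array([0.44 , 0.172, 0.165]), 0.58)]
tray_floor []
```

View pics/w2.png

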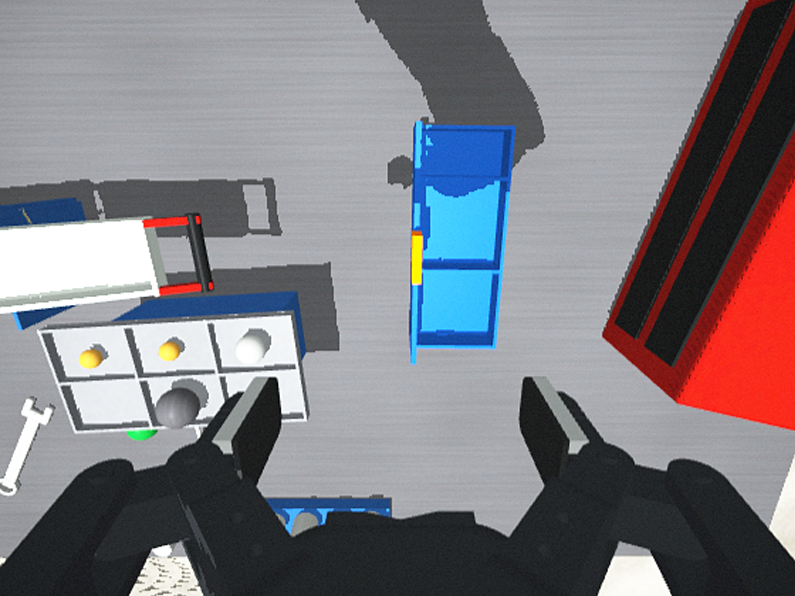

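The box stands clear: yellow-lit grip tab at scaled (417,257), tall wall running (418,122)–(413,362), low wall (515,125)–(496,348). The tray handle bar is at (200,252).

```bash
python3 - <<'E'
from h import *
p=cam("wrist");q=lambda a,b:(a/1.42,b/1.42)
im=cv2.cvtColor(p["color"],cv2.COLOR_RGB2HSV)
m=cv2.inRange(im,(8,120,100),(32,255,255));m[:,:270]=0;m[:,320:]=0
ys,xs=np.nonzero(m);print("tab px",xs.min(),xs.max(),ys.min(),ys.max())
(c,sz,an)=cv2.minAreaRect(np.stack([xs,ys],1).astype(np.float32));print(c,sz,an)
print("tab top",onz(p,c,.115))
def yaw(A,B):d=B-A;return np.degrees(np.arctan2(d[1],d[0])).round(2)
for n,a,b,z in [("tall",(418,122),(413,362),.085),("low",(515,125),(496,348),.04),("handle",(196,214),(208,291),.165)]:
    A=onz(p,q(*a),z);B=onz(p,q(*b),z);print(n,A.round(4),B.round(4),np.linalg.norm(B-A).round(4),yaw(A,B))
for d in [(91,357,.14),(170,349,.14),(252,347,.145),(178,406,.151),(208,291,.165),(38,330,.14),(296,307,.14),(308,419,.14),(76,433,.14)]: print(onz(p,q(*d[:2]),d[2]).round(4))
E
```

```text
tab px 291 298 162 198
(294.5, 180.0) (36.0, 7.0) 90.0
tab top [0.45804656 0.364216   0.115     ]
tall [0.3304 0.3648 0.085 ] [0.5937 0.3598 0.085 ] 0.2633 -1.08
low [0.3313 0.472  0.04  ] [0.598  0.4681 0.04  ] 0.2667 -0.84
handle [0.4079 0.1698 0.165 ] [0.4778 0.1693 0.165 ] 0.0699 -0.41
[0.5562 0.0247 0.14  ]
[0.5479 0.1083 0.14  ]
[0.5441 0.1949 0.145 ]
[0.6085 0.1113 0.151 ]
[0.4778 0.1693 0.165 ]
[ 0.5254 -0.0216  0.14  ]
[0.5032 0.242  0.14  ]
[0.6333 0.2435 0.14  ]
[ 0.649  -0.0146  0.14  ]
```

jog_arm(moves=[{"slide": [-17,16,180],"angular": [0,0,1],"fingers": 0},{"slide": [-17,16,180],"angular": [0,0,1],"fingers": 0},{"slide": [-17,16,180],"angular": [0,0,1],"fingers": 0},{"slide": [-17,16,180],"angular": [0,0,1],"fingers": 0},{"slide": [-17,16,180],"angular": [0,0,1],"fingers": 0},{"slide": [-17,16,290],"angular": [0,0,1],"fingers": 0},{"slide": [-17,16,290],"angular": [0,0,1],"fingers": 0},{"slide": [-17,16,290],"angular": [0,0,1],"fingers": 0},{"slide": [-17,16,312],"angular": [0,0,1],"fingers": 0},{"slide": [-17,16,312],"angular": [0,0,1],"fingers": 0}])

```text
clock: 6.92
tcp_pos: [0.4578, 0.3617, 0.0823]
orientation: [-0.004, 0.012, 1.0, -0.002]
wrist_force: [-0.2, -0.6, 0.7]
finger_gap: 0.0853
grip_force: 0.0
```

```bash
python3 - <<'E'
from h import *
print(togo([.461,.364,.087],down(np.radians(89))),get_state()["wrist_force"])
p=cam("wrist");save(p,"w3.png",s=1)
E
```

```text
(array([-3.1,  2.4, -4.8]), array([-0.3, -0.4, -0.4])) [-0.20906514 -0.61049594  0.74779838]
```

View pics/w3.png

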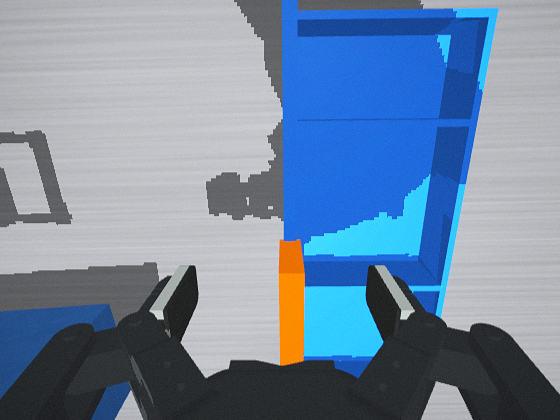

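The orange tab stands at column ~290, between the pads (midline ~281), clear to close.

jog_arm(squeeze=60, moves=[{"slide": [-3,3,-5],"angular": [0,0,0],"fingers": 0},{"slide": [-3,3,-5],"angular": [0,0,0],"fingers": 0},{"slide": [-3,3,-5],"angular": [0,0,0],"fingers": 0.8},{"slide": [-3,3,-5],"angular": [0,0,0],"fingers": 1},{"slide": [-3,3,-5],"angular": [0,0,0],"fingers": 1},{"slide": [-3,3,-5],"angular": [0,0,0],"fingers": 1},{"slide": [-3,3,-5],"angular": [0,0,0],"fingers": 1},{"slide": [-3,3,-5],"angular": [0,0,0],"fingers": 1},{"slide": [-3,3,-5],"angular": [0,0,0],"fingers": 1},{"slide": [-3,3,-5],"angular": [0,0,0],"fingers": 1}])

```text
clock: 7.8
tcp_pos: [0.464, 0.3668, 0.0925]
orientation: [0.0, 0.012, 1.0, -0.0]
wrist_force: [0.5, -0.8, 2.1]
finger_gap: 0.0089
grip_force: 59.3
```

jog_arm(moves=[{"slide": [0,0,-20],"angular": [0,0,0],"fingers": 1},{"slide": [0,0,-20],"angular": [0,0,0],"fingers": 1},{"slide": [0,0,-45],"angular": [0,0,0],"fingers": 1},{"slide": [0,0,-70],"angular": [0,0,0],"fingers": 1},{"slide": [0,0,-100],"angular": [0,0,0],"fingers": 1},{"slide": [0,0,-130],"angular": [0,0,0],"fingers": 1},{"slide": [0,0,-160],"angular": [0,0,0],"fingers": 1},{"slide": [0,0,-190],"angular": [0,0,0],"fingers": 1},{"slide": [0,0,-220],"angular": [0,0,0],"fingers": 1},{"slide": [0,0,-220],"angular": [0,0,0],"fingers": 1}])

```text
clock: 8.63
tcp_pos: [0.4658, 0.368, 0.318]
orientation: [0.004, 0.012, 1.0, 0.002]
wrist_force: [0.1, 0.1, -2.1]
finger_gap: 0.0092
grip_force: 59.2
```

```bash
python3 - <<'E'
from h import *
th=np.radians(2.3);R2=lambda v:np.array([np.cos(th)*v[0]-np.sin(th)*v[1],np.sin(th)*v[0]+np.cos(th)*v[1]])
lip=np.array([.537,-.1765]);dock=lip+R2([.04,0]);g=lip+R2([.092,0])
print("dock",dock,"grip",g)
st=get_state();print(st["tcp_pos"],st["finger_gap"],st["wrist_force"],st["joint_pos"])
print(togo([g[0]+.06,g[1],.31],down(np.radians(182.3))))
print("yaw a",np.degrees(np.arctan2(*T_state(st)[:2,1][::-1])))
E
```

```text
dock [ 0.57696778 -0.17489473] grip [ 0.62892588 -0.17280788]
[0.4658197  0.3680149  0.31799578] 0.009205740640123215 [ 0.05631034  0.07385534 -2.0705263 ] [ 5.33501042e-01  3.37645501e-01  2.63841077e-01  1.48769644e+00
 -7.08269551e-05  5.57889820e-01]
(array([-236.2, -535.3,    7.3]), array([ -0.2,   0.6, -93.7]))
yaw a 88.60371048927982
```

jog_arm(moves=[{"slide": [-30,-30,-35],"angular": [0,0,0],"fingers": 1},{"slide": [-60,-60,-45],"angular": [0,0,-6],"fingers": 1},{"slide": [-90,-90,-45],"angular": [0,0,-12],"fingers": 1},{"slide": [-110,-120,-45],"angular": [0,0,-18],"fingers": 1},{"slide": [-130,-150,-45],"angular": [0,0,-24],"fingers": 1},{"slide": [-150,-180,-45],"angular": [0,0,-30],"fingers": 1},{"slide": [-160,-210,-45],"angular": [0,0,-36],"fingers": 1},{"slide": [-170,-240,-45],"angular": [0,0,-42],"fingers": 1},{"slide": [-180,-270,-45],"angular": [0,0,-48],"fingers": 1},{"slide": [-190,-300,-45],"angular": [0,0,-54],"fingers": 1}])

```text
clock: 9.47
tcp_pos: [0.6472, 0.0607, 0.3551]
orientation: [-0.001, -0.445, 0.895, 0.001]
wrist_force: [0.1, 0.6, -2.6]
finger_gap: 0.0093
grip_force: 59.3
```

```bash
python3 - <<'E'
from h import *
st=get_state();print(st["tcp_pos"],st["finger_gap"],st["wrist_force"],st["joint_pos"])
print(togo([.665,-.172,.31],down(np.radians(182.3))))
# w1 view geometry
p=read_camera("wrist");T=np.eye(4);T[:3,:3]=down(np.radians(90));T[:3,3]=[.50014,-.17233,.41941]
p["T"]=T@np.array(p["tool_from_camera"])
c=lambda a,b:(165+a/3.45,95+b/3.45)
for n,px in [("wallL",c(75,367)),("wallR",c(703,325)),("divL",c(222,340)),("divR",c(467,340))]:
    o,d=ray(p,px)
    for z in (.05,.07,.09,.11): print(n,z,(o+d*(z-o[2])/d[2]).round(3)[:2])
for px in [(395,353),(405,380),(384,365),(508,379)]: print("spanner/green",onz(p,(px[0]/1.42,px[1]/1.42),.006).round(3))
E
```

```text
[0.64717679 0.06069058 0.35507476] 0.009278465462520116 [ 0.11446895  0.60225968 -2.55841528] [-2.98856270e-02  4.88891699e-01  5.82949273e-01  1.66696307e+00
  6.52002412e-06 -9.52959245e-01]
(array([ 174.8, -154.7,   45. ]), array([  0.1,  -0. , -39.4]))
wallL 0.05 [ 0.57  -0.342]
wallL 0.07 [ 0.564 -0.335]
wallL 0.09 [ 0.558 -0.328]
wallL 0.11 [ 0.552 -0.322]
wallR 0.05 [ 0.548 -0.021]
wallR 0.07 [ 0.543 -0.027]
wallR 0.09 [ 0.538 -0.033]
wallR 0.11 [ 0.533 -0.039]
divL 0.05 [ 0.556 -0.265]
divL 0.07 [ 0.551 -0.262]
divL 0.09 [ 0.545 -0.258]
divL 0.11 [ 0.539 -0.254]
divR 0.05 [ 0.556 -0.14 ]
divR 0.07 [ 0.551 -0.142]
divR 0.09 [ 0.545 -0.143]
divR 0.11 [ 0.54  -0.144]
spanner/green [ 0.685 -0.181  0.006]
spanner/green [ 0.728 -0.166  0.006]
spanner/green [ 0.704 -0.197  0.006]
spanner/green [ 0.727 -0.015  0.006]
```

jog_arm(moves=[{"slide": [30,-30,0],"angular": [0,0,-6],"fingers": 1},{"slide": [60,-55,0],"angular": [0,0,-12],"fingers": 1},{"slide": [90,-80,0],"angular": [0,0,-18],"fingers": 1},{"slide": [120,-105,0],"angular": [0,0,-24],"fingers": 1},{"slide": [150,-130,0],"angular": [0,0,-30],"fingers": 1},{"slide": [172,-154,0],"angular": [0,0,-36],"fingers": 1},{"slide": [172,-154,0],"angular": [0,0,-39.4],"fingers": 1},{"slide": [172,-154,0],"angular": [0,0,-39.4],"fingers": 1},{"slide": [172,-154,0],"angular": [0,0,-39.4],"fingers": 1}])

```text
clock: 10.27
tcp_pos: [0.6645, -0.1679, 0.3555]
orientation: [0.0, 0.718, -0.696, -0.001]
wrist_force: [-0.3, -0.5, -4.0]
finger_gap: 0.0093
grip_force: 59.6
```

```bash
python3 - <<'E'
from h import *
st=get_state();print(st["tcp_pos"],st["finger_gap"],st["wrist_force"],st["joint_pos"])
print(togo([.662,-.173,.15],down(np.radians(182.3))))
p=cam("wrist");save(p,"w4.png",s=1.0)
E
```

```text
[ 0.66452576 -0.16787173  0.35546526] 0.009280937229047648 [-0.29002639 -0.52314374 -3.99188735] [-3.64706669e-01  5.84678565e-01  7.43317046e-01  1.73189417e+00
  6.54774966e-04 -1.96750626e+00]
(array([  5.4,   2.3, 205.5]), array([ 0.1,  0.1, -0.5]))
```

View pics/w4.png

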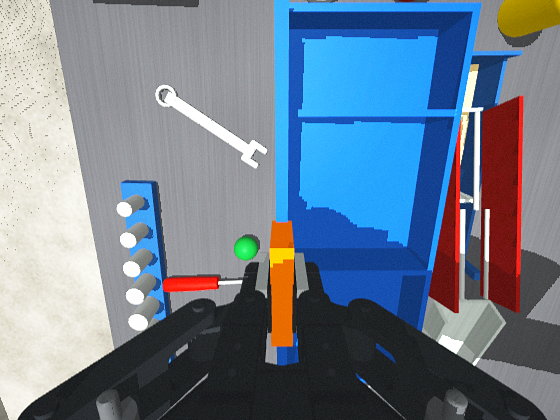

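jog_arm(moves=[{"slide": [3,2,30],"angular": [0,0,-0.5],"fingers": 1},{"slide": [3,2,60],"angular": [0,0,-0.5],"fingers": 1},{"slide": [3,2,95],"angular": [0,0,-0.5],"fingers": 1},{"slide": [3,2,130],"angular": [0,0,-0.5],"fingers": 1},{"slide": [3,2,165],"angular": [0,0,-0.5],"fingers": 1},{"slide": [3,2,195],"angular": [0,0,-0.5],"fingers": 1},{"slide": [3,2,220],"angular": [0,0,-0.5],"fingers": 1},{"slide": [3,2,235],"angular": [0,0,-0.5],"fingers": 1},{"slide": [3,2,240],"angular": [0,0,-0.5],"fingers": 1},{"slide": [3,2,240],"angular": [0,0,-0.5],"fingers": 1}])

```text
clock: 11.15
tcp_pos: [0.6615, -0.1688, 0.1157]
orientation: [0.001, 0.723, -0.691, -0.002]
wrist_force: [0.0, -0.0, -3.4]
finger_gap: 0.0093
grip_force: 59.7
```

```bash
python3 - <<'E'
from h import *
st=get_state();print(st["tcp_pos"],st["finger_gap"],st["wrist_force"])
p=cam("wrist");t=cam("top")
a=p["color"][:,:,::-1];b=t["color"][150:330,230:470,::-1]
b=cv2.resize(b,None,fx=1,fy=1)
save(p,"w5.png",s=1.42);save(t,"t5.png",(250,140,470,300),3.6)
E
```

```text
[ 0.66154461 -0.16883123  0.11568596] 0.009327918576569698 [ 0.04561177 -0.04437499 -3.37895187]
```

View pics/w5.png

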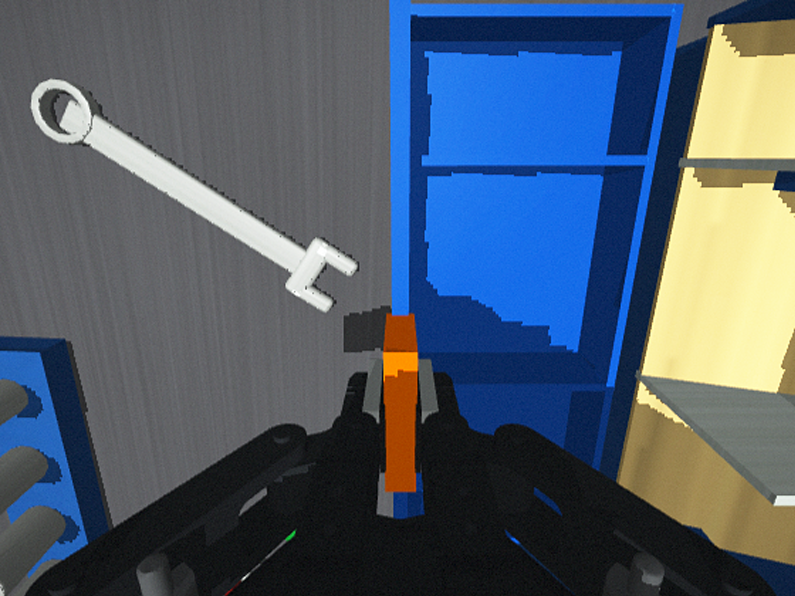

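The box hangs just outside the lip. Its dividers end at scaled (648,160) and (612,383), and the matching lane dividers are at (683,163) and (641,377), so they are roughly in line.

```bash
python3 - <<'E'
from h import *
p=cam("wrist");q=lambda a,b:(a/1.42,b/1.42);h=get_state()["tcp_pos"][2]-.0925
print(h)
pt={}
for n,a,b,z in [("lip1",712,25,.049),("lipd1",683,160,.049),("lipd1b",683,166,.049),("lipd2",641,377,.049),("lip2",617,510,.049),("boxw1",682,6,h+.04),("boxd1a",648,155,h+.04),("boxd1b",648,165,h+.04),("boxd2a",614,383,h+.04),("boxd2b",614,389,h+.04),("boxw2",605,470,h+.04),("tall1",392,3,h+.085),("tall2",392,300,h+.085)]:
    pt[n]=onz(p,q(a,b),z);print(n,pt[n].round(4))
Y=lambda a,b:np.degrees(np.arctan2(-(pt[b]-pt[a])[0],(pt[b]-pt[a])[1]))
print("lip yaw",Y("lip1","lip2"),"box yaw",Y("boxw1","boxw2"),Y("tall1","tall2"))
E
```

```text
0.02682924829130194
lip1 [ 0.5393 -0.3102  0.049 ]
lipd1 [ 0.5377 -0.2568  0.049 ]
lipd1b [ 0.537  -0.2542  0.049 ]
lipd2 [ 0.532  -0.1457  0.049 ]
lip2 [ 0.5262 -0.055   0.049 ]
boxw1 [ 0.5635 -0.3107  0.0668]
boxd1a [ 0.5641 -0.2577  0.0668]
boxd1b [ 0.5632 -0.2538  0.0668]
boxd2a [ 0.5564 -0.1512  0.0668]
boxd2b [ 0.5557 -0.1479  0.0668]
boxw2 [ 0.5505 -0.099   0.0668]
tall1 [ 0.6706 -0.2936  0.1118]
tall2 [ 0.6673 -0.2051  0.1118]
lip yaw 2.9377656463210435 box yaw 3.488691764901175 2.119990323095561
```

View pics/t5.png

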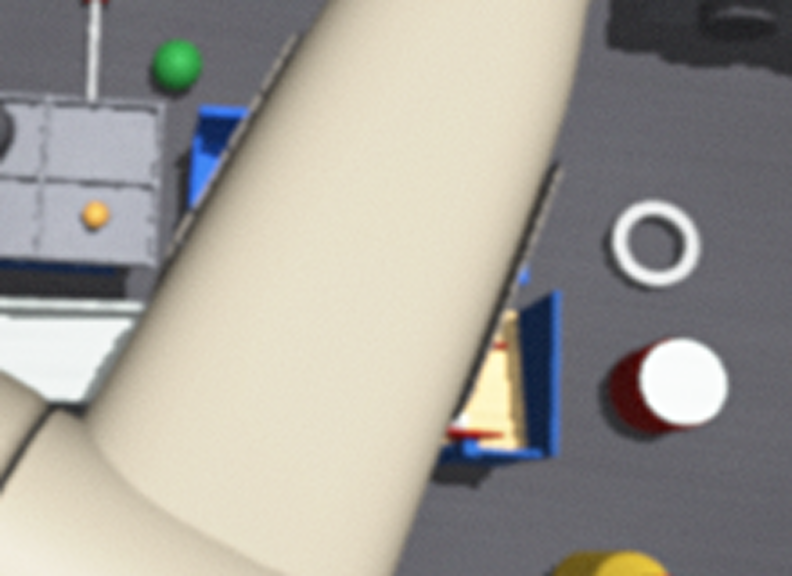

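jog_arm(moves=[{"slide": [-3,0,10],"angular": [0,0,0],"fingers": 1},{"slide": [-3,0,18],"angular": [0,0,0],"fingers": 1},{"slide": [-3,0,22],"angular": [0,0,0],"fingers": 1},{"slide": [-3,0,22],"angular": [0,0,0],"fingers": 1},{"slide": [-3,0,22],"angular": [0,0,0],"fingers": 1}])

```text
clock: 11.72
tcp_pos: [0.662, -0.1679, 0.0947]
orientation: [0.0, 0.722, -0.692, -0.001]
wrist_force: [-0.1, 0.1, -2.6]
finger_gap: 0.0091
grip_force: 59.7
```

jog_arm(moves=[{"slide": [0,6,0],"angular": [0,0,0],"fingers": 1},{"slide": [0,12,0],"angular": [0,0,0],"fingers": 1},{"slide": [0,17,0],"angular": [0,0,0],"fingers": 1},{"slide": [0,21,0],"angular": [0,0,0],"fingers": 1},{"slide": [0,24,0],"angular": [0,0,0],"fingers": 1},{"slide": [0,24,0],"angular": [0,0,0],"fingers": 1},{"slide": [0,24,0],"angular": [0,0,0],"fingers": 1}])

```text
clock: 12.3
tcp_pos: [0.6384, -0.1691, 0.0957]
orientation: [-0.0, 0.722, -0.692, 0.0]
wrist_force: [0.9, -0.6, -3.2]
finger_gap: 0.0091
grip_force: 59.7
```

```bash
python3 - <<'E'
from h import *
st=get_state();print(st["tcp_pos"],st["orientation"],st["wrist_force"],st["ft_torque"])
p=cam("wrist");save(p,"w6.png",s=1.42)
E
```

```text
[ 0.63839368 -0.16908709  0.09567209] [-9.15925010e-05  7.22308467e-01 -6.91570969e-01  2.55575910e-04] [ 0.86258836 -0.5504136  -3.15258981] [ 0.06757574 -0.13261373 -0.02319081]
```

View pics/w6.png

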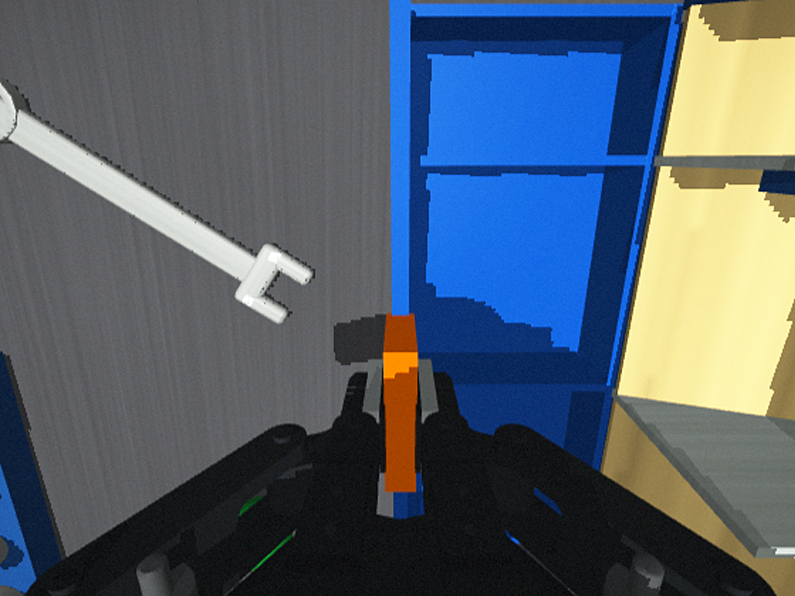

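The box's low wall is now just at the lip edge and parallel to it. Dividers match within about 1–3 mm (rows 160 vs 162 and 385 vs 396), so I shift +y about 1.5 mm and push in.

jog_arm(moves=[{"slide": [-1.5,3,0],"angular": [0,0,0],"fingers": 1},{"slide": [-1.5,6,0],"angular": [0,0,0],"fingers": 1},{"slide": [-1.5,8,0],"angular": [0,0,0],"fingers": 1},{"slide": [-1.5,10,0],"angular": [0,0,0],"fingers": 1},{"slide": [-1.5,10,0],"angular": [0,0,0],"fingers": 1}])

```text
clock: 12.77
tcp_pos: [0.6279, -0.1679, 0.0953]
orientation: [0.0, 0.722, -0.692, -0.0]
wrist_force: [-0.4, 0.1, -3.3]
finger_gap: 0.0093
grip_force: 59.6
```

jog_arm(moves=[{"slide": [0,2,0],"angular": [0,0,0],"fingers": 1},{"slide": [0,4,0],"angular": [0,0,0],"fingers": 1},{"slide": [0,4,0],"angular": [0,0,0],"fingers": 1}])

```text
clock: 13.02
tcp_pos: [0.6252, -0.1682, 0.0958]
orientation: [-0.001, 0.722, -0.692, 0.001]
wrist_force: [1.7, 1.2, -4.7]
finger_gap: 0.009
grip_force: 59.5
```

jog_arm(moves=[{"slide": [0,2,0],"angular": [0,0,0],"fingers": 1},{"slide": [0,4,0],"angular": [0,0,0],"fingers": 1},{"slide": [0,4,0],"angular": [0,0,0],"fingers": 1}])

```text
clock: 13.27
tcp_pos: [0.6244, -0.1684, 0.0971]
orientation: [-0.003, 0.723, -0.691, 0.003]
wrist_force: [8.7, 1.4, -3.7]
finger_gap: 0.0094
grip_force: 59.8
```

jog_arm(moves=[{"slide": [0,-2,2],"angular": [0,0,0],"fingers": 1},{"slide": [0,-2,4],"angular": [0,0,0],"fingers": 1},{"slide": [0,-2,5],"angular": [0,0,0],"fingers": 1},{"slide": [0,-2,5],"angular": [0,0,0],"fingers": 1}])

```text
clock: 13.6
tcp_pos: [0.6254, -0.1686, 0.0929]
orientation: [-0.002, 0.723, -0.691, 0.003]
wrist_force: [6.5, 1.7, 4.2]
finger_gap: 0.0091
grip_force: 60.8
```

```bash
python3 - <<'E'
from h import *
st=get_state();print(st["tcp_pos"],st["orientation"],st["wrist_force"],st["ft_torque"])
p=cam("wrist");save(p,"w7.png",s=1.42)
E
```

```text
[ 0.6253963  -0.16857365  0.09285074] [-0.00185754  0.72250005 -0.69136228  0.00290232] [6.51662171 1.65665426 4.2069964 ] [ 0.42907903 -0.92853916 -0.21272   ]
```

View pics/w7.png

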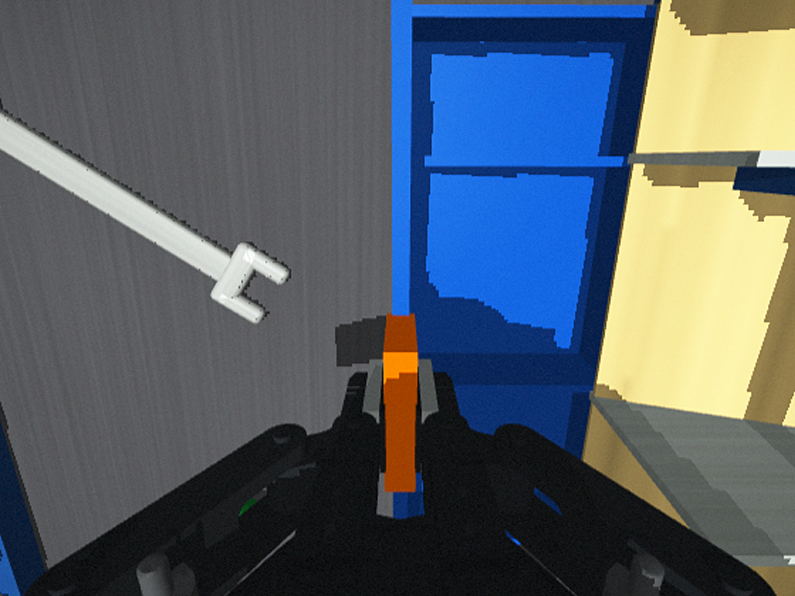

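The low wall is fully under the lip and the dividers run into the lane dividers (rows 160 and ~390), so the box is docked. Releasing.

jog_arm(moves=[{"slide": [0,0,0],"angular": [0,0,0],"fingers": 0},{"slide": [0,0,0],"angular": [0,0,0],"fingers": 0},{"slide": [0,0,0],"angular": [0,0,0],"fingers": 0},{"slide": [0,0,0],"angular": [0,0,0],"fingers": 0},{"slide": [0,0,-40],"angular": [0,0,0],"fingers": 0},{"slide": [0,0,-80],"angular": [0,0,0],"fingers": 0},{"slide": [0,0,-120],"angular": [0,0,0],"fingers": 0},{"slide": [0,0,-160],"angular": [0,0,0],"fingers": 0},{"slide": [0,0,-200],"angular": [0,0,0],"fingers": 0},{"slide": [0,0,-240],"angular": [0,0,0],"fingers": 0}])

```text
clock: 14.48
tcp_pos: [0.6216, -0.168, 0.3322]
orientation: [0.0, 0.722, -0.692, -0.0]
wrist_force: [1.2, -0.8, -0.2]
finger_gap: 0.0855
grip_force: 0.0
```

```bash
python3 - <<'E'
from h import *
st=get_state();print(st["tcp_pos"],st["wrist_force"])
print(togo([.50,.10,.40],down(np.radians(92.5))))
E
```

```text
[ 0.62157228 -0.16802929  0.33223923] [ 1.21939996 -0.82622815 -0.17594444]
(array([-273.1,  109.8,  -67.7]), array([ 0., -0., 90.]))
```

jog_arm(moves=[{"slide": [-273,110,-68],"angular": [0,0,70],"fingers": 0},{"slide": [-273,110,-68],"angular": [0,0,70],"fingers": 0},{"slide": [-273,110,-68],"angular": [0,0,70],"fingers": 0},{"slide": [-273,110,-68],"angular": [0,0,70],"fingers": 0},{"slide": [-273,110,-68],"angular": [0,0,70],"fingers": 0},{"slide": [-273,110,-68],"angular": [0,0,70],"fingers": 0},{"slide": [-273,110,-68],"angular": [0,0,70],"fingers": 0},{"slide": [-273,110,-68],"angular": [0,0,70],"fingers": 0},{"slide": [-273,110,-68],"angular": [0,0,70],"fingers": 0},{"slide": [-273,110,-68],"angular": [0,0,70],"fingers": 0}])

```text
clock: 15.32
tcp_pos: [0.4996, 0.1011, 0.399]
orientation: [0.0, -0.193, 0.981, -0.0]
wrist_force: [0.3, -0.1, -0.3]
finger_gap: 0.0852
grip_force: 0.0
```

jog_arm(moves=[{"slide": [0,0,0],"angular": [0,0,20],"fingers": 0},{"slide": [0,0,0],"angular": [0,0,20],"fingers": 0},{"slide": [0,0,0],"angular": [0,0,20],"fingers": 0},{"slide": [0,0,0],"angular": [0,0,20],"fingers": 0},{"slide": [0,0,0],"angular": [0,0,20],"fingers": 0},{"slide": [0,0,0],"angular": [0,0,20],"fingers": 0}])

```text
clock: 15.82
tcp_pos: [0.5005, 0.0997, 0.3982]
orientation: [-0.0, -0.023, 1.0, -0.0]
wrist_force: [0.0, 0.2, 0.4]
finger_gap: 0.0857
grip_force: 0.0
```

```bash
python3 - <<'E'
from h import *
st=get_state();print(st["tcp_pos"],st["orientation"])
p=cam("wrist");save(p,"w8.png",s=1.42)
for n,z in [("small1_center",.14),("medium1_center",.145),("large1_center",.151),("tray_handle",.165),("tray_floor",.198)]:
    print(n,[(np.round(np.array(d["point"])*1.42).tolist(),onz(p,d["point"],z).round(4),round(d["p"],2)) for d in tip_of(n,p)[:4]])
E
```

```text
[0.5004583  0.09967218 0.39820783] [-1.98340358e-04 -2.30497352e-02  9.99734294e-01 -1.10703352e-04]
small1_center [([326.0, 302.0], array([0.5573, 0.028 , 0.14  ]), 0.54), ([186.0, 272.0], array([ 0.5326, -0.106 ,  0.14  ]), 0.43)]
medium1_center []
large1_center [([409.0, 353.0], array([0.6037, 0.1114, 0.151 ]), 0.98), ([309.0, 381.0], array([0.6405, 0.011 , 0.151 ]), 0.75)]
tray_handle [([485.0, 192.0], array([0.4436, 0.1675, 0.165 ]), 0.62)]
tray_floor [([214.0, 195.0], array([ 0.453 , -0.0475,  0.198 ]), 0.67)]
```

View pics/w8.png

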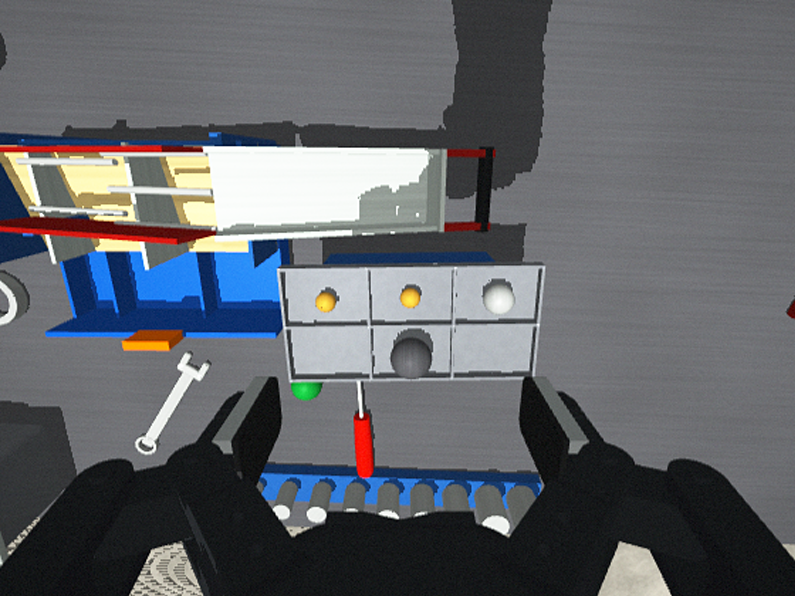

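The box stays docked (orange tab at scaled (152,340)). Bin candidates are smalls at (325,300) and (410,297), medium at (498,296), and dark large at (410,355). The green ball at (306,390) lies outside the bin and is the look-alike, not meant. Confirming with one crop.

```bash
python3 - <<'E'
from h import *
p=cam("wrist");save(p,"w9.png",(190,180,390,285),3.9)
for n,c,z in [("s1",(326,300),.14),("s2",(410,297),.14),("m",(498,296),.145),("l",(410,355),.151)]:
    x,y=[int(v/1.42) for v in c];w=20
    im=p["color"][y-w:y+w,x-w:x+w].astype(int);hsv=cv2.cvtColor(im.astype(np.uint8),cv2.COLOR_RGB2HSV)
    if n[0]=="s": m=cv2.inRange(hsv,(8,100,60),(35,255,255))
    elif n=="m": m=cv2.inRange(hsv,(0,0,190),(180,60,255))
    else: m=cv2.inRange(hsv,(0,0,0),(180,80,125))
    k,lab,stt,cen=cv2.connectedComponentsWithStats(m);i=1+stt[1:,4].argmax();px=cen[i]+[x-w,y-w]
    print(n,px.round(1),stt[i],onz(p,px,z).round(4))
E
```

```text
s1 [228.9 212.3] [ 13  14  15  15 161] [0.5573 0.0269 0.14  ]
s2 [288.4 209.1] [ 14  13  14  15 159] [0.549  0.1099 0.14  ]
m [349.5 205.8] [   0    0   40   37 1188] [0.539 0.193 0.145]
l [289.6 249.9] [  0   1  40  36 913] [0.6064 0.1142 0.151 ]
```

View pics/w9.png

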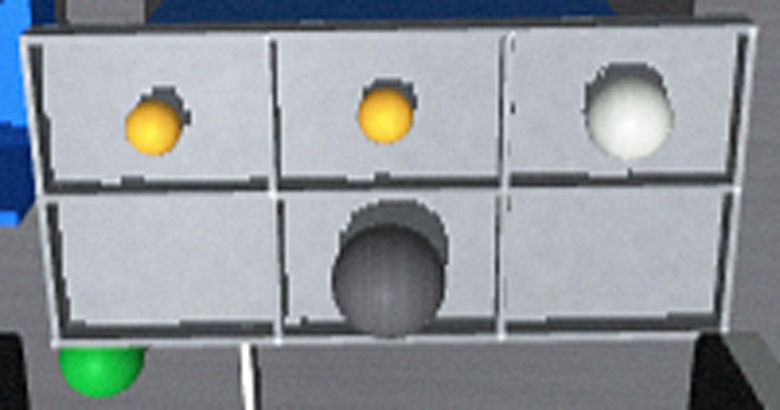

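The crop shows four bin balls: two brass smalls at (154,127) and (386,115), bright medium at (629,117), and dark large at (389,280). The green one at (101,372) is outside and below the bin, so it is excluded.

```bash
cat >> h.py <<'E'
B=dict(s1=[.5573,.0269],s2=[.549,.1099])
DROP=[.4495,.0335]
E
python3 - <<'E'
from h import *
p=cam("wrist")
for n,px,z in [("m",(351.3,210),.145),("l",(289.7,251.8),.151)]:
    X=onz(p,px,z);print(n,X.round(4));open("h.py","a").write(f"B['{n}']=[{X[0]:.4f},{X[1]:.4f}]\n")
    
x=onz(p,(289.7,251.8),.151)
print(togo([x[0],x[1],.152],down(np.radians(92.6))))
E
```

```text
m [0.5449 0.1962 0.145 ]
l [0.6093 0.1145 0.151 ]
(array([-109.2,    9.9,  246.3]), array([-0. , -0. , -0.1]))
```

Position above the large ball, set the opening to about 60 mm.

jog_arm(squeeze=40, moves=[{"slide": [-109,10,100],"angular": [0,0,0],"fingers": 0.28},{"slide": [-109,10,160],"angular": [0,0,0],"fingers": 0.28},{"slide": [-109,10,180],"angular": [0,0,0],"fingers": 0.28},{"slide": [-109,10,180],"angular": [0,0,0],"fingers": 0.28},{"slide": [-109,10,180],"angular": [0,0,0],"fingers": 0.28},{"slide": [-109,10,180],"angular": [0,0,0],"fingers": 0.28},{"slide": [-109,10,180],"angular": [0,0,0],"fingers": 0.28}])

```text
clock: 16.8
tcp_pos: [0.6076, 0.1144, 0.2148]
orientation: [-0.004, -0.022, 1.0, -0.0]
wrist_force: [0.1, 0.5, 0.4]
finger_gap: 0.0614
grip_force: 0.0
```

```bash
python3 - <<'E'
from h import *
print(togo(B['l']+[.152],down(np.radians(92.6))),get_state()["finger_gap"])
E
```

```text
(array([-2.1,  0. , 62.8]), array([-0. , -0.4, -0.1])) 0.06144771941760119
```

jog_arm(moves=[{"slide": [0,0,30],"angular": [0,0,0],"fingers": 0.28},{"slide": [0,0,55],"angular": [0,0,0],"fingers": 0.28},{"slide": [0,0,65],"angular": [0,0,0],"fingers": 0.28},{"slide": [0,0,65],"angular": [0,0,0],"fingers": 0.28},{"slide": [0,0,65],"angular": [0,0,0],"fingers": 0.6},{"slide": [0,0,65],"angular": [0,0,0],"fingers": 0.6},{"slide": [0,0,65],"angular": [0,0,0],"fingers": 0.6},{"slide": [0,0,65],"angular": [0,0,0],"fingers": 0.6},{"slide": [0,0,65],"angular": [0,0,0],"fingers": 0.6}])

```text
clock: 17.55
tcp_pos: [0.6106, 0.1145, 0.1563]
orientation: [0.002, -0.022, 1.0, -0.0]
wrist_force: [-0.1, 0.1, 6.6]
finger_gap: 0.0398
grip_force: 40.4
```

jog_arm(moves=[{"slide": [0,0,-30],"angular": [0,0,0],"fingers": 0.6},{"slide": [0,0,-60],"angular": [0,0,0],"fingers": 0.6},{"slide": [0,0,-90],"angular": [0,0,0],"fingers": 0.6},{"slide": [0,0,-110],"angular": [0,0,0],"fingers": 0.6},{"slide": [0,0,-110],"angular": [0,0,0],"fingers": 0.6},{"slide": [0,0,-110],"angular": [0,0,0],"fingers": 0.6}])

```text
clock: 18.05
tcp_pos: [0.6098, 0.1146, 0.2646]
orientation: [0.002, -0.022, 1.0, 0.0]
wrist_force: [0.3, 0.8, -4.1]
finger_gap: 0.0397
grip_force: 41.9
```

```bash
python3 - <<'E'
from h import *
print(togo(DROP+[.202],down(np.radians(92.6))),get_state()["finger_gap"])
E
```

```text
(array([163.9, -74. ,  62.1]), array([ 0. ,  0.2, -0.1])) 0.03974011102327036
```

jog_arm(moves=[{"slide": [30,-14,0],"angular": [0,0,0],"fingers": 0.6},{"slide": [60,-28,0],"angular": [0,0,0],"fingers": 0.6},{"slide": [90,-42,0],"angular": [0,0,0],"fingers": 0.6},{"slide": [120,-56,0],"angular": [0,0,0],"fingers": 0.6},{"slide": [150,-68,0],"angular": [0,0,0],"fingers": 0.6},{"slide": [164,-74,0],"angular": [0,0,0],"fingers": 0.6},{"slide": [164,-74,20],"angular": [0,0,0],"fingers": 0.6},{"slide": [164,-74,45],"angular": [0,0,0],"fingers": 0.6},{"slide": [164,-74,58],"angular": [0,0,0],"fingers": 0.6},{"slide": [164,-74,58],"angular": [0,0,0],"fingers": 0.6}])

```text
clock: 18.88
tcp_pos: [0.4457, 0.034, 0.2015]
orientation: [-0.003, -0.022, 1.0, 0.001]
wrist_force: [-0.5, 1.1, -2.8]
finger_gap: 0.0395
grip_force: 44.1
```

```bash
python3 - <<'E'
from h import *
s=get_state();print(togo(DROP+[.202],down(np.radians(92.6))),s["finger_gap"],s["wrist_force"],s["tcp_pos"])
p=cam("wrist");save(p,"w10.png")
for n in("large1_center","tray_floor","tray_handle"):print(n,[(np.round(d["point"]),round(d["p"],2)) for d in tip_of(n,p)[:3]])
im=p["color"];print(proj(p,np.array([.4495,.0335,.21])).round())
E
```

```text
(array([-3.8, -0.7, -0.6]), array([ 0.1, -0.3, -0.1])) 0.03952105990778513 [-0.50872492  1.05485079 -2.81923885] [0.44565287 0.03398947 0.20146436]
large1_center [(array([283., 272.]), 0.89), (array([371., 355.]), 0.67), (array([477., 355.]), 0.38)]
tray_floor [(array([126., 283.]), 0.57)]
tray_handle [(array([492., 249.]), 0.85), (array([111., 277.]), 0.73)]
[283. 296.]
```

jog_arm(moves=[{"slide": [-3,0,0],"angular": [0,0,0],"fingers": 0.6},{"slide": [-3,0,0],"angular": [0,0,0],"fingers": 0.35},{"slide": [-3,0,0],"angular": [0,0,0],"fingers": 0.3},{"slide": [-3,0,0],"angular": [0,0,0],"fingers": 0.3},{"slide": [-3,0,0],"angular": [0,0,0],"fingers": 0.3},{"slide": [-3,0,-30],"angular": [0,0,0],"fingers": 0.3},{"slide": [-3,0,-65],"angular": [0,0,0],"fingers": 0.3},{"slide": [-3,0,-100],"angular": [0,0,0],"fingers": 0.45},{"slide": [-3,0,-100],"angular": [0,0,0],"fingers": 0.5},{"slide": [-3,0,-100],"angular": [0,0,0],"fingers": 0.5}])

```text
clock: 19.92
tcp_pos: [0.4529, 0.0333, 0.3078]
orientation: [0.003, -0.022, 1.0, -0.001]
wrist_force: [-0.1, -0.1, -0.4]
finger_gap: 0.0427
grip_force: 0.0
```

```bash
python3 - <<'E'
from h import *
s=get_state();print(togo(B['m']+[.146],down(np.radians(92.6))),s["finger_gap"],s["wrist_force"],s["tcp_pos"])
p=cam("wrist")
for n in("large1_center","medium1_center","tray_handle"):print(n,[(np.round(d["point"]),round(d["p"],2)) for d in tip_of(n,p)[:3]])
# expected resting place of large ball
print("exp large",proj(p,np.array([.453-.0437*.153,-.0475+.153,.198-.154*.2955+.021*.955])).round())
E
```

```text
(array([-98.2, 158.9, 162.2]), array([-0.1,  0.3, -0.1])) 0.04267729851700963 [-0.07176028 -0.06939596 -0.39262153] [0.45288436 0.03329838 0.30782466]
large1_center [(array([359., 198.]), 0.81), (array([245., 322.]), 0.39)]
medium1_center []
tray_handle [(array([420., 194.]), 0.81), (array([ 85., 237.]), 0.42)]
exp large [360. 197.]
```

jog_arm(moves=[{"slide": [-96,158,60],"angular": [0,0,0],"fingers": 0.5},{"slide": [-96,158,60],"angular": [0,0,0],"fingers": 0.5},{"slide": [-96,158,60],"angular": [0,0,0],"fingers": 0.5},{"slide": [-96,158,60],"angular": [0,0,0],"fingers": 0.5},{"slide": [-96,158,60],"angular": [0,0,0],"fingers": 0.5},{"slide": [-96,158,100],"angular": [0,0,0],"fingers": 0.5},{"slide": [-96,158,100],"angular": [0,0,0],"fingers": 0.5},{"slide": [-96,158,100],"angular": [0,0,0],"fingers": 0.5},{"slide": [-96,158,100],"angular": [0,0,0],"fingers": 0.5}])

```text
clock: 20.87
tcp_pos: [0.5402, 0.1952, 0.2057]
orientation: [-0.0, -0.022, 1.0, -0.0]
wrist_force: [0.1, -0.3, 1.0]
finger_gap: 0.0427
grip_force: 0.0
```

```bash
python3 - <<'E'
from h import *
s=get_state();print(togo(B['m']+[.146],down(np.radians(92.6))),s["finger_gap"],s["tcp_pos"])
E
```

```text
(array([-4.8,  0.8, 59.7]), array([-0. , -0. , -0.1])) 0.042720657180280286 [0.54020935 0.19520335 0.20571774]
```

jog_arm(moves=[{"slide": [-4.5,0.5,20],"angular": [0,0,0],"fingers": 0.5},{"slide": [-4.5,0.5,45],"angular": [0,0,0],"fingers": 0.5},{"slide": [-4.5,0.5,60],"angular": [0,0,0],"fingers": 0.5},{"slide": [-4.5,0.5,60],"angular": [0,0,0],"fingers": 0.5},{"slide": [-4.5,0.5,60],"angular": [0,0,0],"fingers": 0.75},{"slide": [-4.5,0.5,60],"angular": [0,0,0],"fingers": 0.75},{"slide": [-4.5,0.5,60],"angular": [0,0,0],"fingers": 0.75},{"slide": [-4.5,0.5,60],"angular": [0,0,0],"fingers": 0.75},{"slide": [-4.5,0.5,60],"angular": [0,0,0],"fingers": 0.75}])

```text
clock: 21.62
tcp_pos: [0.5463, 0.1963, 0.1474]
orientation: [0.002, -0.022, 1.0, 0.0]
wrist_force: [-0.1, -1.4, 6.1]
finger_gap: 0.0276
grip_force: 39.9
```

jog_arm(moves=[{"slide": [0,0,-30],"angular": [0,0,0],"fingers": 0.75},{"slide": [0,0,-60],"angular": [0,0,0],"fingers": 0.75},{"slide": [0,0,-90],"angular": [0,0,0],"fingers": 0.75},{"slide": [0,0,-115],"angular": [0,0,0],"fingers": 0.75},{"slide": [0,0,-115],"angular": [0,0,0],"fingers": 0.75},{"slide": [0,0,-115],"angular": [0,0,0],"fingers": 0.75}])

```text
clock: 22.12
tcp_pos: [0.5459, 0.1966, 0.2623]
orientation: [0.002, -0.022, 1.0, 0.0]
wrist_force: [-0.3, -0.5, -1.3]
finger_gap: 0.0277
grip_force: 39.8
```

```bash
python3 - <<'E'
from h import *
print(togo(DROP+[.200],down(np.radians(92.6))),get_state()["finger_gap"])
E
```

```text
(array([ 103.7, -158.8,   61.8]), array([ 0. ,  0.2, -0.1])) 0.027668378984254206
```

jog_arm(moves=[{"slide": [20,-30,0],"angular": [0,0,0],"fingers": 0.75},{"slide": [40,-60,0],"angular": [0,0,0],"fingers": 0.75},{"slide": [60,-90,0],"angular": [0,0,0],"fingers": 0.75},{"slide": [80,-120,0],"angular": [0,0,0],"fingers": 0.75},{"slide": [97,-150,0],"angular": [0,0,0],"fingers": 0.75},{"slide": [101,-159,15],"angular": [0,0,0],"fingers": 0.75},{"slide": [101,-159,40],"angular": [0,0,0],"fingers": 0.75},{"slide": [101,-159,60],"angular": [0,0,0],"fingers": 0.75},{"slide": [101,-159,60],"angular": [0,0,0],"fingers": 0.75},{"slide": [101,-159,60],"angular": [0,0,0],"fingers": 0.75}])

```text
clock: 22.95
tcp_pos: [0.4492, 0.0331, 0.1987]
orientation: [-0.002, -0.022, 1.0, 0.0]
wrist_force: [-0.3, -0.2, -1.2]
finger_gap: 0.0273
grip_force: 39.9
```

jog_arm(moves=[{"slide": [0,0,0],"angular": [0,0,0],"fingers": 0.55},{"slide": [0,0,0],"angular": [0,0,0],"fingers": 0.45},{"slide": [0,0,0],"angular": [0,0,0],"fingers": 0.45},{"slide": [0,0,0],"angular": [0,0,0],"fingers": 0.45},{"slide": [0,0,-30],"angular": [0,0,0],"fingers": 0.45},{"slide": [0,0,-65],"angular": [0,0,0],"fingers": 0.5},{"slide": [0,0,-100],"angular": [0,0,0],"fingers": 0.6},{"slide": [0,0,-100],"angular": [0,0,0],"fingers": 0.6},{"slide": [0,0,-100],"angular": [0,0,0],"fingers": 0.6}])

```text
clock: 23.7
tcp_pos: [0.4526, 0.033, 0.3031]
orientation: [0.003, -0.022, 1.0, -0.0]
wrist_force: [-0.3, 0.4, -0.1]
finger_gap: 0.0344
grip_force: 0.0
```

```bash
python3 - <<'E'
from h import *
s=get_state();print(togo(B['s1']+[.143],down(np.radians(92.6))),s["finger_gap"],s["tcp_pos"])
p=cam("wrist");save(p,"w11.png")
for n in("large1_center","medium1_center","small1_center"):print(n,[(np.round(d["point"]),round(d["p"],2)) for d in tip_of(n,p)[:3]])
for s_,r in ((.154,.021),(.12,.015)): print("exp",proj(p,np.array([.453-.0437*s_*.955,-.0475+s_*.955,.198-s_*.2955+r*.955])).round())
E
```

```text
(array([-103.4,  -10.5,  160.7]), array([-0.1,  0.3, -0.1])) 0.034408077307980164 [0.45256089 0.03297217 0.30312594]
large1_center [(array([363., 203.]), 0.75)]
medium1_center []
small1_center [(array([275., 281.]), 0.67)]
exp [355. 199.]
exp [321. 200.]
```

jog_arm(moves=[{"slide": [-105,-10,40],"angular": [0,0,0],"fingers": 0.6},{"slide": [-105,-10,40],"angular": [0,0,0],"fingers": 0.6},{"slide": [-105,-10,60],"angular": [0,0,0],"fingers": 0.6},{"slide": [-105,-10,100],"angular": [0,0,0],"fingers": 0.62},{"slide": [-105,-10,100],"angular": [0,0,0],"fingers": 0.62},{"slide": [-105,-10,100],"angular": [0,0,0],"fingers": 0.62},{"slide": [-105,-10,100],"angular": [0,0,0],"fingers": 0.62}])

```text
clock: 24.48
tcp_pos: [0.5562, 0.0276, 0.2013]
orientation: [-0.0, -0.022, 1.0, -0.0]
wrist_force: [0.6, 0.3, 1.0]
finger_gap: 0.0324
grip_force: 0.0
```

```bash
python3 - <<'E'
from h import *
s=get_state();print(togo(B['s1']+[.143],down(np.radians(92.6))),s["finger_gap"],s["tcp_pos"])
E
```

```text
(array([-1.1, -0.8, 58.3]), array([-0. , -0. , -0.1])) 0.03243694499914092 [0.55621768 0.02764657 0.20126064]
```

jog_arm(moves=[{"slide": [-1,-1,20],"angular": [0,0,0],"fingers": 0.62},{"slide": [-1,-1,45],"angular": [0,0,0],"fingers": 0.62},{"slide": [-1,-1,58],"angular": [0,0,0],"fingers": 0.62},{"slide": [-1,-1,58],"angular": [0,0,0],"fingers": 0.62},{"slide": [-1,-1,58],"angular": [0,0,0],"fingers": 0.62},{"slide": [-1,-1,58],"angular": [0,0,0],"fingers": 0.9},{"slide": [-1,-1,58],"angular": [0,0,0],"fingers": 0.9},{"slide": [-1,-1,58],"angular": [0,0,0],"fingers": 0.9},{"slide": [-1,-1,58],"angular": [0,0,0],"fingers": 0.9}])

```text
clock: 25.23
tcp_pos: [0.5591, 0.0266, 0.1451]
orientation: [0.002, -0.022, 1.0, -0.0]
wrist_force: [-0.5, 0.1, 7.6]
finger_gap: 0.0171
grip_force: 39.0
```

jog_arm(moves=[{"slide": [0,0,-30],"angular": [0,0,0],"fingers": 0.9},{"slide": [0,0,-60],"angular": [0,0,0],"fingers": 0.9},{"slide": [0,0,-90],"angular": [0,0,0],"fingers": 0.9},{"slide": [0,0,-115],"angular": [0,0,0],"fingers": 0.9},{"slide": [0,0,-115],"angular": [0,0,0],"fingers": 0.9},{"slide": [0,0,-115],"angular": [0,0,0],"fingers": 0.9}])

```text
clock: 25.73
tcp_pos: [0.5587, 0.0266, 0.26]
orientation: [0.003, -0.022, 1.0, -0.0]
wrist_force: [-0.7, 0.6, -0.8]
finger_gap: 0.0168
grip_force: 39.2
```

```bash
python3 - <<'E'
from h import *
print(togo(DROP+[.198],down(np.radians(92.6))),get_state()["finger_gap"])
E
```

```text
(array([109.1,  11.8,  61.4]), array([-0.1,  0.3, -0.1])) 0.01678237799530784
```

jog_arm(moves=[{"slide": [30,3,0],"angular": [0,0,0],"fingers": 0.9},{"slide": [60,6,0],"angular": [0,0,0],"fingers": 0.9},{"slide": [90,9,0],"angular": [0,0,0],"fingers": 0.9},{"slide": [107,11,0],"angular": [0,0,0],"fingers": 0.9},{"slide": [107,11,15],"angular": [0,0,0],"fingers": 0.9},{"slide": [107,11,40],"angular": [0,0,0],"fingers": 0.9},{"slide": [107,11,60],"angular": [0,0,0],"fingers": 0.9},{"slide": [107,11,60],"angular": [0,0,0],"fingers": 0.9},{"slide": [107,11,60],"angular": [0,0,0],"fingers": 0.9}])

```text
clock: 26.48
tcp_pos: [0.4484, 0.0331, 0.1961]
orientation: [-0.002, -0.022, 1.0, 0.0]
wrist_force: [-0.4, -0.6, -0.6]
finger_gap: 0.0169
grip_force: 39.2
```

jog_arm(moves=[{"slide": [0,0,0],"angular": [0,0,0],"fingers": 0.7},{"slide": [0,0,0],"angular": [0,0,0],"fingers": 0.6},{"slide": [0,0,0],"angular": [0,0,0],"fingers": 0.6},{"slide": [0,0,0],"angular": [0,0,0],"fingers": 0.6},{"slide": [0,0,-30],"angular": [0,0,0],"fingers": 0.6},{"slide": [0,0,-65],"angular": [0,0,0],"fingers": 0.6},{"slide": [0,0,-100],"angular": [0,0,0],"fingers": 0.62},{"slide": [0,0,-100],"angular": [0,0,0],"fingers": 0.62},{"slide": [0,0,-100],"angular": [0,0,0],"fingers": 0.62}])

```text
clock: 27.23
tcp_pos: [0.4516, 0.0328, 0.3001]
orientation: [0.003, -0.022, 1.0, -0.0]
wrist_force: [-0.4, 0.5, -0.5]
finger_gap: 0.0325
grip_force: 0.0
```

```bash
python3 - <<'E'
from h import *
s=get_state();print(togo(B['s2']+[.143],down(np.radians(92.6))),s["finger_gap"],s["tcp_pos"])
p=cam("wrist");save(p,"w12.png")
for n in("large1_center","medium1_center","small1_center"):print(n,[(np.round(d["point"]),round(d["p"],2)) for d in tip_of(n,p)[:3]])
hsv=cv2.cvtColor(p["color"],cv2.COLOR_RGB2HSV);m=cv2.inRange(hsv,(12,120,80),(32,255,255))
k,l,st,c=cv2.connectedComponentsWithStats(m);print([(c[i].round(),st[i,4]) for i in range(1,k) if st[i,4]>60])
for b in ("s1","s2"):print(b,proj(p,np.array(B[b]+[.14])).round())
E
```

```text
(array([-99.8,  72.9, 157.6]), array([-0.1,  0.3, -0.1])) 0.03245706818451506 [0.45157209 0.03284566 0.30006601]
large1_center [(array([365., 202.]), 0.94)]
medium1_center []
small1_center [(array([298., 205.]), 0.96)]
[(array([ 66., 155.]), np.int32(116)), (array([ 13., 187.]), np.int32(127)), (array([ 63., 191.]), np.int32(61)), (array([162., 190.]), np.int32(62)), (array([298., 203.]), np.int32(375)), (array([350., 279.]), np.int32(151)), (array([122., 305.]), np.int32(844))]
s1 [274. 283.]
s2 [347. 279.]
```

jog_arm(moves=[{"slide": [-101,74,40],"angular": [0,0,0],"fingers": 0.62},{"slide": [-101,74,40],"angular": [0,0,0],"fingers": 0.62},{"slide": [-101,74,40],"angular": [0,0,0],"fingers": 0.62},{"slide": [-101,74,95],"angular": [0,0,0],"fingers": 0.62},{"slide": [-101,74,95],"angular": [0,0,0],"fingers": 0.62},{"slide": [-101,74,95],"angular": [0,0,0],"fingers": 0.62},{"slide": [-101,74,95],"angular": [0,0,0],"fingers": 0.62},{"slide": [-101,74,95],"angular": [0,0,0],"fingers": 0.62}])

```text
clock: 28.1
tcp_pos: [0.5476, 0.1111, 0.2031]
orientation: [0.0, -0.022, 1.0, -0.0]
wrist_force: [0.6, -0.3, 0.2]
finger_gap: 0.0326
grip_force: 0.0
```

```bash
python3 - <<'E'
from h import *
s=get_state();print(togo(B['s2']+[.143],down(np.radians(92.6))),s["finger_gap"],s["tcp_pos"])
E
```

```text
(array([-1.3, -1.3, 60.1]), array([-0. ,  0. , -0.1])) 0.03262983702523083 [0.54761556 0.11110673 0.20308782]
```

jog_arm(moves=[{"slide": [-1,-1,20],"angular": [0,0,0],"fingers": 0.62},{"slide": [-1,-1,45],"angular": [0,0,0],"fingers": 0.62},{"slide": [-1,-1,60],"angular": [0,0,0],"fingers": 0.62},{"slide": [-1,-1,60],"angular": [0,0,0],"fingers": 0.62},{"slide": [-1,-1,60],"angular": [0,0,0],"fingers": 0.62},{"slide": [-1,-1,60],"angular": [0,0,0],"fingers": 0.9},{"slide": [-1,-1,60],"angular": [0,0,0],"fingers": 0.9},{"slide": [-1,-1,60],"angular": [0,0,0],"fingers": 0.9},{"slide": [-1,-1,60],"angular": [0,0,0],"fingers": 0.9}])

```text
clock: 28.85
tcp_pos: [0.5499, 0.1103, 0.1444]
orientation: [0.002, -0.022, 1.0, -0.0]
wrist_force: [-0.6, -0.6, 7.0]
finger_gap: 0.0171
grip_force: 39.1
```

jog_arm(moves=[{"slide": [0,0,-30],"angular": [0,0,0],"fingers": 0.9},{"slide": [0,0,-60],"angular": [0,0,0],"fingers": 0.9},{"slide": [0,0,-90],"angular": [0,0,0],"fingers": 0.9},{"slide": [0,0,-115],"angular": [0,0,0],"fingers": 0.9},{"slide": [0,0,-115],"angular": [0,0,0],"fingers": 0.9},{"slide": [0,0,-115],"angular": [0,0,0],"fingers": 0.9}])

```text
clock: 29.35
tcp_pos: [0.5498, 0.1105, 0.2595]
orientation: [0.002, -0.022, 1.0, 0.0]
wrist_force: [-0.1, -0.2, -0.6]
finger_gap: 0.0172
grip_force: 39.2
```

```bash
python3 - <<'E'
from h import *
print(togo([.4507,.007,.207],down(np.radians(92.6))),get_state()["finger_gap"])
E
```

```text
(array([103.8, -99.1,  52. ]), array([-0. ,  0.3, -0.1])) 0.017232043746704073
```

jog_arm(moves=[{"slide": [28,-27,0],"angular": [0,0,0],"fingers": 0.9},{"slide": [56,-54,0],"angular": [0,0,0],"fingers": 0.9},{"slide": [84,-80,0],"angular": [0,0,0],"fingers": 0.9},{"slide": [102,-99,0],"angular": [0,0,0],"fingers": 0.9},{"slide": [102,-99,15],"angular": [0,0,0],"fingers": 0.9},{"slide": [102,-99,35],"angular": [0,0,0],"fingers": 0.9},{"slide": [102,-99,50],"angular": [0,0,0],"fingers": 0.9},{"slide": [102,-99,50],"angular": [0,0,0],"fingers": 0.9},{"slide": [102,-99,50],"angular": [0,0,0],"fingers": 0.9}])

```text
clock: 30.1
tcp_pos: [0.4497, 0.0072, 0.206]
orientation: [-0.002, -0.022, 1.0, 0.0]
wrist_force: [0.4, 0.6, 0.4]
finger_gap: 0.0168
grip_force: 39.3
```

jog_arm(moves=[{"slide": [0,0,0],"angular": [0,0,0],"fingers": 0.7},{"slide": [0,0,0],"angular": [0,0,0],"fingers": 0.6},{"slide": [0,0,0],"angular": [0,0,0],"fingers": 0.6},{"slide": [0,0,0],"angular": [0,0,0],"fingers": 0.6},{"slide": [0,0,-30],"angular": [0,0,0],"fingers": 0.6},{"slide": [0,0,-65],"angular": [0,0,0],"fingers": 0.6},{"slide": [0,0,-105],"angular": [0,0,0],"fingers": 0.6},{"slide": [0,0,-140],"angular": [0,0,0],"fingers": 0.6},{"slide": [0,0,-140],"angular": [0,0,0],"fingers": 0.6},{"slide": [0,0,-140],"angular": [0,0,0],"fingers": 0.6}])

```text
clock: 30.93
tcp_pos: [0.4525, 0.0069, 0.35]
orientation: [0.003, -0.022, 1.0, -0.001]
wrist_force: [0.6, 0.1, -0.8]
finger_gap: 0.0339
grip_force: 0.0
```

```bash
python3 - <<'E'
from h import *
s=get_state();print(s["tcp_pos"])
p=cam("wrist");save(p,"w13.png",s=1.42)
for n in("large1_center","medium1_center","small1_center","box","box_grip","tray_handle","bin_floor"):print(n,[(np.round(d["point"]),round(d["p"],2)) for d in tip_of(n,p)[:3]])
print("grip exp",proj(p,np.array([.6253,-.1686,.115])).round())
E
```

```text
[0.45246899 0.0068811  0.35002163]
large1_center [(array([260., 305.]), 0.72), (array([373., 186.]), 0.65), (array([226., 195.]), 0.3)]
medium1_center []
small1_center [(array([321., 188.]), 0.85), (array([ 34., 245.]), 0.55)]
box [(array([173., 225.]), 0.56)]
box_grip [(array([159., 282.]), 0.73)]
tray_handle [(array([428., 185.]), 0.77), (array([302., 328.]), 0.64)]
bin_floor [(array([352., 278.]), 0.83)]
grip exp [157. 289.]
```

View pics/w13.png

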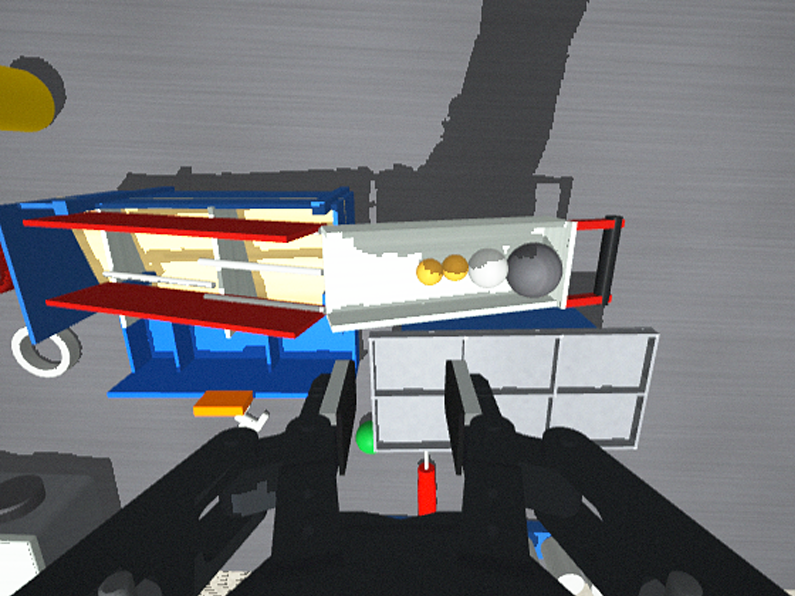

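All four balls lie in the tray in the order small, small, medium, large (scaled (430,270)–(535,270)). The bin is empty and the box stays at the lanes, with its orange tab at (223,403).

jog_arm(moves=[{"slide": [0,160,0],"angular": [0,0,0],"fingers": 0.68},{"slide": [0,160,0],"angular": [0,0,0],"fingers": 0.68},{"slide": [0,160,0],"angular": [0,0,0],"fingers": 0.68},{"slide": [0,160,0],"angular": [0,0,0],"fingers": 0.68},{"slide": [0,160,60],"angular": [0,0,0],"fingers": 0.68},{"slide": [0,160,100],"angular": [0,0,0],"fingers": 0.68},{"slide": [0,160,100],"angular": [0,0,0],"fingers": 0.68},{"slide": [0,160,100],"angular": [0,0,0],"fingers": 0.68},{"slide": [0,160,100],"angular": [0,0,0],"fingers": 0.68}])

```text
clock: 32.08
tcp_pos: [0.4433, 0.1668, 0.2467]
orientation: [-0.001, -0.022, 1.0, -0.0]
wrist_force: [-0.7, -0.5, 0.5]
finger_gap: 0.0274
grip_force: 0.0
```

```bash
python3 - <<'E'
from h import *
s=get_state();print(togo([.4436,.1675,.151],down(np.radians(92.6))),s["finger_gap"],s["tcp_pos"])
p=cam("wrist");t=cam("top");sd=cam("side")
# black bar: from wrist cam
for n in("tray_handle","large1_center"):
    for nm,q in(("w",p),("t",t),("s",sd)):print(n,nm,[(np.round(d["point"]),round(d["p"],2),onz(q,d["point"],.1587).round(4)) for d in tip_of(n,q)[:2]])
ha=[tip_of("tray_handle",q)[0]["point"] for q in (t,sd)];print("tri",tri((t,ha[0]),(sd,ha[1])).round(4))
def tab(q):
    hsv=cv2.cvtColor(q["color"],cv2.COLOR_RGB2HSV);m=cv2.inRange(hsv,(5,170,120),(20,255,255))
    k,l,st,c=cv2.connectedComponentsWithStats(m);return [(c[i].round(1),st[i,4]) for i in range(1,k) if st[i,4]>25]
print("tab",tab(t),tab(sd),"exp",proj(t,np.array([.6253,-.1686,.11])).round(),proj(sd,np.array([.6253,-.1686,.1])).round())
E
```

```text
(array([-0.6,  0.8, 95.7]), array([-0. , -0.2, -0.1])) 0.027440683163867358 [0.4432877  0.16678167 0.24666626]
tray_handle w [(array([289., 219.]), 0.72, array([0.443 , 0.1716, 0.1587]))]
tray_handle t [(array([217., 236.]), 0.66, array([0.4401, 0.1656, 0.1587]))]
tray_handle s [(array([252., 175.]), 0.57, array([0.4572, 0.1552, 0.1587]))]
large1_center w [(array([201., 228.]), 0.83, array([0.4533, 0.1009, 0.1587]))]
large1_center t [(array([296., 154.]), 0.56, array([ 0.6831, -0.01  ,  0.1587]))]
large1_center s [(array([342., 248.]), 0.69, array([ 0.6852, -0.15  ,  0.1587])), (array([249., 179.]), 0.58, array([0.4467, 0.137 , 0.1587]))]
tri [0.4492 0.169  0.1459]
tab [(array([350.3, 188.2]), np.int32(49))] [(array([429.,  97.]), np.int32(53)), (array([317.5, 270.5]), np.int32(100))] exp [351. 186.] [317. 269.]
```

jog_arm(squeeze=40, moves=[{"slide": [0,2.5,35],"angular": [0,0,0],"fingers": 0.66},{"slide": [0,2.5,65],"angular": [0,0,0],"fingers": 0.66},{"slide": [0,2.5,85],"angular": [0,0,0],"fingers": 0.66},{"slide": [0,2.5,96],"angular": [0,0,0],"fingers": 0.66},{"slide": [0,2.5,96],"angular": [0,0,0],"fingers": 0.66},{"slide": [0,2.5,96],"angular": [0,0,0],"fingers": 0.66}])

```text
clock: 33.13
tcp_pos: [0.4436, 0.1692, 0.1512]
orientation: [-0.001, -0.022, 1.0, -0.0]
wrist_force: [0.0, -0.1, 0.2]
finger_gap: 0.0291
grip_force: 0.0
```

jog_arm(moves=[{"slide": [0,0,0],"angular": [0,0,0],"fingers": 0.85},{"slide": [0,0,0],"angular": [0,0,0],"fingers": 1},{"slide": [0,0,0],"angular": [0,0,0],"fingers": 1},{"slide": [0,0,0],"angular": [0,0,0],"fingers": 1},{"slide": [0,0,0],"angular": [0,0,0],"fingers": 1}])

```text
clock: 33.55
tcp_pos: [0.4448, 0.1686, 0.1525]
orientation: [0.001, -0.021, 1.0, -0.001]
wrist_force: [-0.2, -6.4, 3.5]
finger_gap: 0.0109
grip_force: 39.2
```

jog_arm(moves=[{"slide": [0,0.5,-7],"angular": [0,0,0],"fingers": 1},{"slide": [0,1,-14],"angular": [0,0,0],"fingers": 1},{"slide": [0,1.5,-21.6],"angular": [0,0,0],"fingers": 1},{"slide": [0,2,-29],"angular": [0,0,0],"fingers": 1},{"slide": [0,2,-36],"angular": [0,0,0],"fingers": 1},{"slide": [0,2.5,-43.5],"angular": [0,0,0],"fingers": 1},{"slide": [0,2,-51],"angular": [0,0,0],"fingers": 1},{"slide": [0,1.5,-58],"angular": [0,0,0],"fingers": 1},{"slide": [0,1,-65],"angular": [0,0,0],"fingers": 1},{"slide": [0,1,-65],"angular": [0,0,0],"fingers": 1}])

```text
clock: 34.38
tcp_pos: [0.4446, 0.1707, 0.2181]
orientation: [0.001, -0.022, 1.0, 0.0]
wrist_force: [4.0, 1.0, -5.4]
finger_gap: 0.0106
grip_force: 39.0
```

```bash
python3 - <<'E'
from h import *
s=get_state();print(s["finger_gap"],s["tcp_pos"],s["wrist_force"])
p=cam("wrist")
for n in("tray_handle","large1_center","small1_center"):print(n,[(np.round(d["point"]),round(d["p"],2)) for d in tip_of(n,p)[:3]])
for z in [.198+.0259,.1587]: print("handle exp",proj(p,np.array([.4435,.1690,z])).round())
E
```

```text
0.010627892678253453 [0.44462093 0.17073372 0.21806248] [ 4.04982335  1.01438857 -5.35891148]
tray_handle [(array([283., 281.]), 0.75)]
large1_center [(array([156., 278.]), 0.9)]
small1_center [(array([ 49., 265.]), 0.93)]
handle exp [281. 284.]
handle exp [281. 231.]
```

jog_arm(moves=[{"slide": [0,-0.5,-4],"angular": [0,0,0],"fingers": 1},{"slide": [0,-1,-8],"angular": [0,0,0],"fingers": 1},{"slide": [0,-2,-13],"angular": [0,0,0],"fingers": 1},{"slide": [0,-3,-17],"angular": [0,0,0],"fingers": 1},{"slide": [0,-3.7,-21.6],"angular": [0,0,0],"fingers": 1},{"slide": [0,-4.8,-26],"angular": [0,0,0],"fingers": 1},{"slide": [0,-5.9,-30],"angular": [0,0,0],"fingers": 1},{"slide": [0,-7,-34.5],"angular": [0,0,0],"fingers": 1},{"slide": [0,-8.2,-39],"angular": [0,0,0],"fingers": 1},{"slide": [0,-9.5,-43],"angular": [0,0,0],"fingers": 1}])

```text
clock: 35.42
tcp_pos: [0.4449, 0.1621, 0.2597]
orientation: [0.001, -0.022, 1.0, 0.001]
wrist_force: [5.2, 4.6, -2.7]
finger_gap: 0.0104
grip_force: 38.9
```

jog_arm(moves=[{"slide": [0,-1.5,-4],"angular": [0,0,0],"fingers": 1},{"slide": [0,-3,-8],"angular": [0,0,0],"fingers": 1},{"slide": [0,-4.5,-12],"angular": [0,0,0],"fingers": 1},{"slide": [0,-6,-16],"angular": [0,0,0],"fingers": 1},{"slide": [0,-8,-20],"angular": [0,0,0],"fingers": 1},{"slide": [0,-10,-24],"angular": [0,0,0],"fingers": 1},{"slide": [0,-12,-28],"angular": [0,0,0],"fingers": 1},{"slide": [0,-14,-32],"angular": [0,0,0],"fingers": 1},{"slide": [0,-16,-36],"angular": [0,0,0],"fingers": 1},{"slide": [0,-16,-36],"angular": [0,0,0],"fingers": 1}])

```text
clock: 36.25
tcp_pos: [0.4456, 0.147, 0.297]
orientation: [0.001, -0.023, 1.0, 0.003]
wrist_force: [3.0, 9.2, 2.3]
finger_gap: 0.0106
grip_force: 39.1
```

```bash
python3 - <<'E'
from h import *
s=get_state();print(s["finger_gap"],s["tcp_pos"],s["wrist_force"])
sd=cam("side")
for n in("tray_handle","large1_center","small1_center","medium1_center"):print(n,[(np.round(d["point"]),round(d["p"],2)) for d in tip_of(n,sd)[:3]])
E
```

```text
0.010618174772925905 [0.44559649 0.14701965 0.29702339] [2.95143446 9.24417195 2.28021058]
tray_handle [(array([250., 137.]), 0.69)]
large1_center [(array([254., 267.]), 0.65), (array([340., 246.]), 0.48)]
small1_center [(array([324., 384.]), 0.64), (array([295., 192.]), 0.6), (array([305., 272.]), 0.5)]
medium1_center []
```

jog_arm(moves=[{"slide": [0,0,-1],"angular": [0,0,0],"fingers": 1},{"slide": [0,0,-2],"angular": [0,0,0],"fingers": 1},{"slide": [0,0,-3],"angular": [0,0,0],"fingers": 1},{"slide": [0,0,-3],"angular": [0,0,0],"fingers": 1},{"slide": [0,0,-3],"angular": [0,0,0],"fingers": 1},{"slide": [0,0,-3],"angular": [0,0,0],"fingers": 1},{"slide": [0,0,-3],"angular": [0,0,0],"fingers": 1},{"slide": [0,0,-3],"angular": [0,0,0],"fingers": 1},{"slide": [0,0,-3],"angular": [0,0,0],"fingers": 1},{"slide": [0,0,-3],"angular": [0,0,0],"fingers": 1}])

```text
clock: 37.33
tcp_pos: [0.4456, 0.1461, 0.2989]
orientation: [0.001, -0.022, 1.0, 0.001]
wrist_force: [4.9, 4.0, -0.2]
finger_gap: 0.0105
grip_force: 39.0
```

```bash
cat > chk.py <<'E'
from h import *
s=get_state();print(s["clock"],s["finger_gap"],s["tcp_pos"],s["wrist_force"])
th=np.radians(2.6);D=np.array([.573,-.172]) # approx dock
def bx(x,y,z):return np.array([D[0]+np.cos(th)*x-np.sin(th)*y,D[1]+np.sin(th)*x+np.cos(th)*y,z])
for nm in("side","top"):
    p=cam(nm);save(p,f"chk_{nm}_{s['clock']:.1f}.png")
    hsv=cv2.cvtColor(p["color"],cv2.COLOR_RGB2HSV)
    m=cv2.inRange(hsv,(12,110,80),(32,255,255));k,l,st,c=cv2.connectedComponentsWithStats(m)
    print(nm,"brass",[(c[i].round(),st[i,4]) for i in range(1,k) if 12<st[i,4]<150])
    for n in("large1_center","small1_center","medium1_center","box_grip","box_small","box_large"):print(n,[(np.round(d["point"]).tolist(),round(d["p"],2)) for d in tip_of(n,p)[:3]])
    for n,y in(("S",.081),("M",-.023),("L",-.104)):print("exp",n,[proj(p,bx(x,y,.015)).round().tolist() for x in(-.04,.04)])
    print("tab exp",proj(p,np.array([.6253,-.1686,.105])).round())
E
python3 chk.py
```

```text
37.3333 0.010547253020503279 [0.44560892 0.14608429 0.29888506] [ 4.93636581  4.03357062 -0.19239391]
side brass [(array([316.,  98.]), np.int32(19)), (array([306., 264.]), np.int32(28)), (array([319., 270.]), np.int32(101)), (array([307., 272.]), np.int32(27))]
large1_center [([315.0, 319.0], 0.57)]
small1_center [([304.0, 271.0], 0.48), ([294.0, 273.0], 0.39)]
medium1_center [([310.0, 306.0], 0.49)]
box_grip [([320.0, 270.0], 0.9), ([352.0, 230.0], 0.62)]
box_small [([292.0, 268.0], 0.85)]
box_large [([302.0, 327.0], 0.91), ([283.0, 284.0], 0.17)]
exp S [[279.0, 268.0], [306.0, 266.0]]
exp M [[282.0, 298.0], [312.0, 296.0]]
exp L [[285.0, 325.0], [316.0, 323.0]]
tab exp [317. 268.]
top brass [(array([351., 185.]), np.int32(72)), (array([315., 196.]), np.int32(26)), (array([325., 197.]), np.int32(24))]
large1_center [([378.0, 203.0], 0.63), ([298.0, 156.0], 0.61)]
small1_center [([323.0, 197.0], 0.43)]
medium1_center []
box_grip [([351.0, 186.0], 0.78), ([313.0, 199.0], 0.57), ([348.0, 224.0], 0.36)]
box_small [([318.0, 211.0], 0.61), ([274.0, 142.0], 0.51)]
box_large [([381.0, 212.0], 0.64), ([436.0, 245.0], 0.29)]
exp S [[316.0, 223.0], [318.0, 197.0]]
exp M [[352.0, 226.0], [353.0, 199.0]]
exp L [[379.0, 228.0], [380.0, 201.0]]
tab exp [350. 187.]
```

Both smalls, the medium and the large all landed in their compartments and the box tab is where it was. Lowering the tray.

jog_arm(moves=[{"slide": [0,3,5],"angular": [0,0,0],"fingers": 1},{"slide": [0,6,12],"angular": [0,0,0],"fingers": 1},{"slide": [0,10,19.5],"angular": [0,0,0],"fingers": 1},{"slide": [0,14,30],"angular": [0,0,0],"fingers": 1},{"slide": [0,18,40],"angular": [0,0,0],"fingers": 1},{"slide": [0,21,50],"angular": [0,0,0],"fingers": 1},{"slide": [0,23.5,61],"angular": [0,0,0],"fingers": 1},{"slide": [0,25.5,72],"angular": [0,0,0],"fingers": 1},{"slide": [0,27,82.5],"angular": [0,0,0],"fingers": 1},{"slide": [0,27,82.5],"angular": [0,0,0],"fingers": 1}])

```text
clock: 38.87
tcp_pos: [0.4441, 0.1714, 0.2132]
orientation: [-0.0, -0.022, 1.0, -0.001]
wrist_force: [7.6, -0.4, -1.6]
finger_gap: 0.0105
grip_force: 39.1
```

jog_arm(moves=[{"slide": [0,1,11],"angular": [0,0,0],"fingers": 1},{"slide": [0,1.5,21.7],"angular": [0,0,0],"fingers": 1},{"slide": [0,1.5,32],"angular": [0,0,0],"fingers": 1},{"slide": [0,1,43.6],"angular": [0,0,0],"fingers": 1},{"slide": [0,0,52],"angular": [0,0,0],"fingers": 1},{"slide": [0,-1,60],"angular": [0,0,0],"fingers": 1},{"slide": [0,-2,64],"angular": [0,0,0],"fingers": 1},{"slide": [0,-2,64],"angular": [0,0,0],"fingers": 1}])

```text
clock: 39.53
tcp_pos: [0.445, 0.1686, 0.1535]
orientation: [0.002, -0.021, 1.0, -0.002]
wrist_force: [0.4, -5.2, 15.8]
finger_gap: 0.0106
grip_force: 44.9
```

jog_arm(moves=[{"slide": [0,0,-2],"angular": [0,0,0],"fingers": 1},{"slide": [0,0,-2],"angular": [0,0,0],"fingers": 0.66},{"slide": [0,0,-2],"angular": [0,0,0],"fingers": 0.66},{"slide": [0,0,-2],"angular": [0,0,0],"fingers": 0.66},{"slide": [0,0,-2],"angular": [0,0,0],"fingers": 0.66},{"slide": [0,0,-30],"angular": [0,0,0],"fingers": 0.66},{"slide": [0,0,-70],"angular": [0,0,0],"fingers": 0.66},{"slide": [0,0,-110],"angular": [0,0,0],"fingers": 0.66},{"slide": [0,0,-150],"angular": [0,0,0],"fingers": 0.66},{"slide": [0,0,-190],"angular": [0,0,0],"fingers": 0.66}])

```text
clock: 40.37
tcp_pos: [0.443, 0.1698, 0.3431]
orientation: [-0.001, -0.022, 1.0, -0.0]
wrist_force: [0.8, 0.6, -0.8]
finger_gap: 0.029
grip_force: 0.0
```

jog_arm(moves=[{"slide": [-20,-300,-50],"angular": [0,0,0],"fingers": 0.3},{"slide": [-20,-300,-50],"angular": [0,0,0],"fingers": 0.3},{"slide": [-20,-300,-50],"angular": [0,0,0],"fingers": 0.3},{"slide": [-20,-300,-50],"angular": [0,0,0],"fingers": 0.3},{"slide": [-20,-300,-50],"angular": [0,0,0],"fingers": 0.3},{"slide": [-20,-300,-50],"angular": [0,0,0],"fingers": 0.3},{"slide": [-20,-300,-50],"angular": [0,0,0],"fingers": 0.3},{"slide": [-20,-300,-50],"angular": [0,0,0],"fingers": 0.3},{"slide": [-20,-300,-50],"angular": [0,0,0],"fingers": 0.3},{"slide": [-20,-300,-50],"angular": [0,0,0],"fingers": 0.3}])

```text
clock: 41.2
tcp_pos: [0.4768, -0.1292, 0.3911]
orientation: [-0.001, -0.021, 1.0, 0.001]
wrist_force: [-0.5, -0.0, 0.6]
finger_gap: 0.0598
grip_force: 0.0
```

```bash
python3 - <<'E'
from h import *
s=get_state();print(s["tcp_pos"],s["wrist_force"])
p=cam("wrist");save(p,"w14.png")
def Y(n,z):print(n,[(np.round(d["point"]).tolist(),onz(p,d["point"],z).round(3).tolist(),round(d["p"],2)) for d in tip_of(n,p)[:3]])
Y("small1_center",.014);Y("medium1_center",.019);Y("large1_center",.025);Y("box_grip",.095);Y("box_small",.004);Y("box_medium",.004);Y("box_large",.004);Y("tray_handle",.1587);Y("box",0)
hsv=cv2.cvtColor(p["color"],cv2.COLOR_RGB2HSV);blue=cv2.inRange(hsv,(95,100,30),(130,255,255))
# non-blue blobs inside each box compartment
th=np.radians(2.6);D=np.array([.573,-.172])
for n,y0,y1 in(("S",.035,.127),("M",-.073,.027),("L",-.127,-.081)):
    q=np.array([proj(p,np.array([D[0]+np.cos(th)*x-np.sin(th)*y,D[1]+np.sin(th)*x+np.cos(th)*y,.02])) for x,y in((-.03,y0),(.047,y0),(.047,y1),(-.03,y1))])
    m=np.zeros(blue.shape,np.uint8);cv2.fillPoly(m,[q.astype(int)],255);m&=~blue
    k,l,st,c=cv2.connectedComponentsWithStats(m);print(n,[(c[i].round().tolist(),st[i,2:].tolist(),p["color"][l==i].mean(0).round().tolist(),onz(p,c[i],.018).round(3).tolist()) for i in range(1,k) if st[i,4]>40])
E
python3 chk.py | grep -E "brass|tab|box_grip|large1|medium1"
```

```text
[ 0.47676045 -0.12916468  0.39106104] [-0.45724521 -0.00966018  0.61908602]
small1_center [([288.0, 235.0], [0.616, -0.112, 0.014], 0.49)]
medium1_center [([244.0, 213.0], [0.573, -0.193, 0.019], 0.57)]
large1_center [([200.0, 231.0], [0.609, -0.274, 0.025], 0.74), ([331.0, 286.0], [0.714, -0.025, 0.025], 0.62)]
box_grip [([251.0, 261.0], [0.628, -0.174, 0.095], 0.96)]
box_small [([300.0, 210.0], [0.569, -0.092, 0.004], 0.69)]
box_medium [([244.0, 210.0], [0.572, -0.196, 0.004], 0.61)]
box_large [([200.0, 216.0], [0.587, -0.277, 0.004], 0.88)]
tray_handle [([355.0, 169.0], [0.46, -0.039, 0.159], 0.72)]
box [([254.0, 212.0], [0.578, -0.178, 0.0], 0.69)]
S [([305.0, 199.0], [53, 8, 297], [165.0, 25.0, 26.0], [0.544, -0.086, 0.018]), ([305.0, 232.0], [11, 11, 92], [195.0, 153.0, 55.0], [0.607, -0.082, 0.018]), ([288.0, 233.0], [11, 10, 90], [191.0, 148.0, 53.0], [0.609, -0.113, 0.018])]
M [([251.0, 200.0], [58, 18, 176], [217.0, 171.0, 161.0], [0.549, -0.182, 0.018]), ([226.0, 231.0], [16, 14, 186], [182.0, 185.0, 182.0], [0.611, -0.228, 0.018])]
L [([197.0, 201.0], [27, 13, 138], [162.0, 166.0, 155.0], [0.554, -0.278, 0.018]), ([199.0, 230.0], [22, 17, 317], [78.0, 78.0, 81.0], [0.61, -0.278, 0.018])]
side brass [(array([312.,  98.]), np.int32(26)), (array([306., 264.]), np.int32(28)), (array([319., 270.]), np.int32(101)), (array([307., 272.]), np.int32(27))]
large1_center [([315.0, 319.0], 0.7), ([342.0, 244.0], 0.56)]
medium1_center []
box_grip [([317.0, 271.0], 0.6)]
tab exp [317. 268.]
top brass [(array([345., 184.]), np.int32(15)), (array([315., 196.]), np.int32(26)), (array([325., 197.]), np.int32(27))]
large1_center [([297.0, 155.0], 0.7), ([435.0, 247.0], 0.27)]
medium1_center []
box_grip [([350.0, 183.0], 0.77)]
tab exp [350. 187.]
```

```bash
python3 -c "
from workcell import *
print(hand_in())"
```

```text
the job is handed in; nothing more can be done
None
```

The job is handed in: the box is docked at the lanes, all four bearing balls in the bin (two small, one medium, one large) lie in their own compartments, and the tray is back down with the robot clear.

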